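# Pack the finished jewellery into its fitted boxes

### The job

Pack the four finished pieces for delivery: put the round bangle, the square bangle, the oval bangle and the hair barrette each into the presentation box whose insert is cut out to its shape, lying flat on the floor of the cut-out. Set each one down, never drop it, and leave the pliers and the bead bowl where they are.

Things in the scene. Friction and masses are not known exactly. Their poses are not given: they have to be found in the camera images.
- bangle_round: Chunky round bangle of brown wood lying flat: a plain ring, outer diameter 78 mm, inner diameter 60 mm (wall 9 mm), 24 mm high, 35 to 60 g. Too wide to take across; pinch its wall. Origin: centre of the ring at its underside; z along the ring's axis, up.
- bangle_square: Square bangle of brown wood lying flat: a 76 x 76 mm square block, 24 mm high, with a round hole of 58 mm diameter through it (wall 9 mm at the middle of each side, far thicker at the corners), 48 to 80 g. Pinch the wall at the middle of a side. Origin: centre of its underside; x and y square to its sides, z up.
- bangle_oval: Oval hinged bangle of brass lying flat: a closed oval band, 64 mm long (its x) and 52 mm wide (its y) outside, wall 4 mm, 24 mm high, small hinge and catch bosses at the ends of the long axis (70 mm over them), 90 to 145 g. Stiff enough to take across its 52 mm width. Origin: centre of the oval at its underside; x along the long axis, z up.
- barrette: Hair barrette of brown wood with rounded ends and five small flush brass dots, lying flat: 92 mm long (its x; 97 over the small steel tabs), 26 mm wide (its y), 16 mm high, 28 to 46 g. Origin: centre of its underside; x along its length, z up.
- box_round: Open off-white card presentation box, fixed on the table. Outer 112 x 112 mm, 24 high, filled flush to the top with a stiff light-grey insert with one round cut-out of 92 mm diameter, its dark floor 12 mm above the table (12 deep). Origin: centre of the box's underside, under the middle of the cut-out; z up.
- box_square: Open off-white card presentation box, fixed on the table. Outer 112 x 112 mm, 24 high, filled flush to the top with a stiff light-grey insert with one square cut-out of 90 x 90 mm, its sides along the box's x and y, its dark floor 12 mm above the table (12 deep). Origin: centre of the box's underside, under the middle of the cut-out; z up.
- box_oval: Open off-white card presentation box, fixed on the table. Outer 104 (x) x 88 (y) mm, 24 high, filled flush to the top with a stiff light-grey insert with one oval cut-out, 80 mm along the box's x and 66 mm along its y, its dark floor 12 mm above the table (12 deep). Origin: centre of the box's underside, under the middle of the cut-out; z up.
- box_long: Open off-white card presentation box, fixed on the table. Outer 130 (x) x 66 (y) mm, 24 high, filled flush to the top with a stiff light-grey insert with one rectangular cut-out, 106 mm along the box's x and 40 mm along its y, its dark floor 17 mm above the table (7 deep). Origin: centre of the box's underside, under the middle of the cut-out; z up.
- pliers: Bystander: small jewellery pliers with pink handles lying on the table beyond the boxes to the left, 140 mm long (its x), 54 wide, 13 high. Origin: on the table under the pivot, jaws to +x, handles to -x.
- bead_bowl: Bystander: small round steel bowl of beads on the table beyond the boxes to the right, 110 mm across the rim, 42 mm high. Origin: centre of its underside.
Things that resemble listed ones, but are neither listed nor needed, are in the scene too. Of the things that look like the barrette, the larger one is meant.

How it is judged:
At the end, for the whole second after the job is handed in: Each piece lies the right way up in the cut-out of its own box: its centre within 12 mm of the box's centre seen from above, its underside no more than 3 mm above the cut-out's floor, tilted less than 0.06 rad, and at rest (under 0.02 m/s); pliers and bowl within 30 mm of where they were (horizontal distance between bangle_round and box_round below 0.012 m and z of bangle_round in the frame of box_round below 0.015 m and angle between each of bangle_round, bangle_square, bangle_oval, barrette's own z axis and vertical below 0.06 rad and linear speed of each of bangle_round, bangle_square, bangle_oval, barrette below 0.02 m/s and horizontal distance between bangle_square and box_square below 0.012 m and z of bangle_square in the frame of box_square below 0.015 m and horizontal distance between bangle_oval and box_oval below 0.012 m and z of bangle_oval in the frame of box_oval below 0.015 m and horizontal distance between barrette and box_long below 0.012 m and z of barrette in the frame of box_long below 0.02 m and distance of each of pliers, bead_bowl from where it was at the start of the episode below 0.03 m); the robot touches nothing.
It fails at once if a piece is dropped or flung (faster than 0.8 m/s with no finger on it) ((contact force between the fingers and bangle_round below 0.05 N and linear speed of bangle_round above 0.8 m/s) or (contact force between the fingers and bangle_square below 0.05 N and linear speed of bangle_square above 0.8 m/s) or (contact force between the fingers and bangle_oval below 0.05 N and linear speed of bangle_oval above 0.8 m/s) or (contact force between the fingers and barrette below 0.05 N and linear speed of barrette above 0.8 m/s)).
It fails at once if the pliers or the bead bowl is shoved more than 30 mm out of its place (distance of any of pliers, bead_bowl from where it was at the start of the episode above 0.03 m).
It also fails if it takes over 99 s, if anything falls off the work surface, if the arm or the gripper's body presses on something with over 40 N, if the wrist force passes 120 N, or if a joint passes its speed limit or range.

### The arm

A 6-joint arm with a two-finger parallel gripper is mounted at the origin on the work surface. World frame = base frame: x ahead of the robot, y to its left, z up, the work surface at z = 0. Lengths are in m, angles in rad, forces in N, time in s.
With the tool pointing down it reaches from about 0.325 to 0.875 m from the base axis. Payload 4.4 kg.
Tool frame: the origin (TCP) lies between the finger pads; the fingertips stand ahead of it and the grasp point (between the pads) lies 8 mm behind it (ctrl.tip_reach is the z of the fingertips in the tool frame, in m); z points along the fingers, y is the line along which they close (so a half turn about z gives the same grasp; the last joint's range is limited). The gripper opens to 85 mm and grips with 20 to 120 N. Pads are 22 mm wide; open, the fingers measure 114 mm over their backs; the gripper's body (76 mm by 85 mm) begins 54 mm behind the grasp point. The pads swing forward as they close: fully open they stand 13 mm farther back than shut.
Start: joints at [1.167, 0.207, 1.542, -0, 1.393, -0.15], TCP at [0.144, 0.557, 0.242] pointing down, gripper open.
Joint ranges: [-2.73, 2.73], [-0.86, 2.22], [0.23, 2.46], [-1.11, 4.25], [0.08, 2.63], [-2.82, 2.82]. Speed limits (rad/s): [2.79, 2.79, 3.14, 3.14, 3.14, 3.14].

### API

Orientations are given as a 3x3 rotation matrix whose columns are the frame's x, y, z axes.
In Python, from rig import monitor, viewer, job_done, models, ctrl gives the robot as it stands. The module is installed in compiled form; this text tells all that it offers.
- The arm moves only by the tool arm_command, never from a script. Its argument "steps" is a list of rows, each a list of 6 numbers: the shift along the tool's x, y, z in mm, then the turn, a rotation vector about the tool's x, y, z in degrees. In form: [[x, y, z, rx, ry, rz], ...]. A call has 1 to 5 rows; each row shifts and turns the commanded pose from where the row before left it, along the tool's axes as they then stand; what a row does not reach is not made up. A row lasts 1/12 s, in which the tool goes at most 41.7 mm and 7.16 degrees, less where a joint would pass 70% of its speed; a pose out of reach is approached as far as the arm can. A call with a gripper value outside its range is refused whole. "grip" is the closure, from -1 (fully open) to 1 (shut), set as the call begins (left out, the last holds). The fingers move at their own pace and stop on an object; the grip force is fixed at half the most. Time passes only in rows, so rows that do not move let the fingers close. It gives the time, the measured TCP pose, the force, the opening and the grip force at its end, in the units of the state.
- monitor.sense(): the state, without advancing time (a new reading comes with each control period).
- viewer.read_camera(name): name is "scene" or "top" or "wrist"; returns the picture (400x640x3 uint8, red, green, blue); there is no depth.
- viewer.calibration(name): a dict with "fovy" (degrees; the focal length in pixels is half the picture's height over the tangent of half this angle, whatever the lens; pixels are square), "cx", "cy" (the principal point, pixels), "camera_from_world" (4x4, takes a point from world to camera coordinates); the wrist camera has in their place "mount" (4x4, takes a point from camera to tool coordinates, whose origin is the TCP and whose axes are the flange's). Camera axes: x right, y down, z forward; pixel columns grow to the right and rows downward; lengths in m; the calibration is good to about 2 mm. The wrist camera is an equidistant fisheye: a pixel r from the principal point sees the ray r / f radians off the axis. A picture is of the moment at which its call begins: read the wrist's pose just before it. calibration takes no time and is no camera call.
- job_done(): hands the job in; it is judged then, once.
Trained networks look in the newest picture that a camera, given by its name, has taken for a name from the list of things; names that differ only in an ending like _2 or _b are one class to them, and where a whole thing is asked for, a point or a joint stands for the part that bears it (a point fixed in the world has none). Each returns a list of dicts, best first, with "confidence" (0 to 1); they miss things now and then, are a little off and sometimes report something else, mostly with a low value. They report only what shows in the picture. A call takes as long as a camera call. They do not tell look-alikes from the thing itself.
- models.recognise(name, camera): "location" ([x, y, z] in m, in the coordinates of the camera as it stood for that picture, good to about 4 mm: the middle of the surface that is visible of it).
The state is a dict: "t": time; "joint_positions": joint angles; "joint_vel": joint speeds; "joint_efforts": joint torques, N m; "tcp_pos": TCP position; "ee_rot": TCP orientation; "wrist_force": force on the tool from outside, world axes, zero at the start; "ft_torque": the same for the moment, N m; "opening": opening from 0.0 (shut) to 1.0 (fully open); "grip_force": force on a finger pad.
Only numpy, scipy, OpenCV 4.12 (cv2) and the standard library are available. Lean on these libraries where they do the work, as an engineer would, in place of code of your own. Each camera call takes 0.05 s, during which the arm holds its last target. There are 200 camera calls.

## Working session

There is one attempt and no reset: what is moved stays moved. The work goes in short steps, Python scripts to look and compute and a tool call to move; the robot and the scene stay as the last step left them, time stands still between calls to the robot, and variables do not carry over. Pictures are saved under pics/ and viewed, at most 14 in all, crops included, and the job is handed in when it is done.

Besides the shell and the picture viewer there is one more tool, called after ">>>" as name(argument=value, ...) on one line, values as JSON. arm_command: Moves the arm, as the interface text tells. Its arguments: {"type":"object","properties":{"steps":{"type":"array"},"grip":{"type":"number"}},"required":["steps"]}

```bash
mkdir -p pics
python3 - <<'E'
from rig import monitor, viewer, models, ctrl
import cv2, numpy as np
print(ctrl.tip_reach, monitor.sense())
for n in ("top","scene"):
    im=viewer.read_camera(n); cv2.imwrite(f"pics/{n}0.png",im[:,:,::-1]); c=viewer.calibration(n); print(n,c)
    T=np.linalg.inv(np.array(c["camera_from_world"]))
    for o in "bangle_round bangle_square bangle_oval barrette box_round box_square box_oval box_long pliers bead_bowl".split():
        if n=="scene": continue
        for d in models.recognise(o,n):
            p=T@np.r_[d["location"],1]; print(o,round(d["confidence"],2),p[:3].round(3))
print(viewer.calibration("wrist"))
E
```

```text
0.011 {'t': 0.0, 'joint_positions': array([ 1.16652407e+00,  2.07407378e-01,  1.54295383e+00, -1.75448526e-05,
        1.39348269e+00, -1.50516509e-01]), 'joint_vel': array([ 1.70559741e-03,  3.81766338e-04, -1.99962254e-03, -8.18310400e-05,
        1.66245912e-03,  1.14219969e-03]), 'joint_efforts': array([ 1.98243819e-03, -3.83025384e+01, -2.91599858e+01, -3.57433601e-05,
        1.01922249e-02, -9.56727689e-06]), 'tcp_pos': array([0.14408548, 0.55590553, 0.24113295]), 'ee_rot': array([[-9.67977045e-01,  2.51037217e-01, -8.69645994e-04],
       [ 2.51038518e-01,  9.67974871e-01, -2.07655543e-03],
       [ 3.20502773e-04, -2.22837263e-03, -9.99997466e-01]]), 'wrist_force': array([-0.56244761, -0.43329653, -0.01030476]), 'ft_torque': array([-0.02610766, -0.03911847, -0.02607036]), 'grip_force': 0.0, 'opening': 0.998015937096078}
top {'fovy': 54.08610897563879, 'cx': 318.38037064451936, 'cy': 203.66245411676056, 'camera_from_world': array([[-0.00230235, -0.99958067,  0.02886476, -0.01013144],
       [-0.98738942, -0.00229675, -0.15829355,  0.49918455],
       [ 0.15829347, -0.0288652 
[... 730 characters left out ...]
772, 'camera_from_world': array([[ 0.38387115,  0.92332378,  0.01077637, -0.18520263],
       [ 0.79313653, -0.32372487, -0.51588434, -0.36449745],
       [-0.47283971,  0.20658025, -0.85659046,  1.39431074],
       [ 0.        ,  0.        ,  0.        ,  1.        ]])}
{'fovy': 65.70646984690485, 'cx': 321.0824152836723, 'cy': 203.3844049735652, 'mount': array([[ 3.58460424e-04, -9.63963089e-01, -2.66035777e-01,
         6.64109733e-02],
       [ 9.99999740e-01,  1.78896212e-04,  6.99195379e-04,
         1.12056501e-05],
       [-6.26405745e-04, -2.66035958e-01,  9.63962902e-01,
        -1.32476861e-01],
       [ 0.00000000e+00,  0.00000000e+00,  0.00000000e+00,
         1.00000000e+00]])}
```

View pics/top0.png

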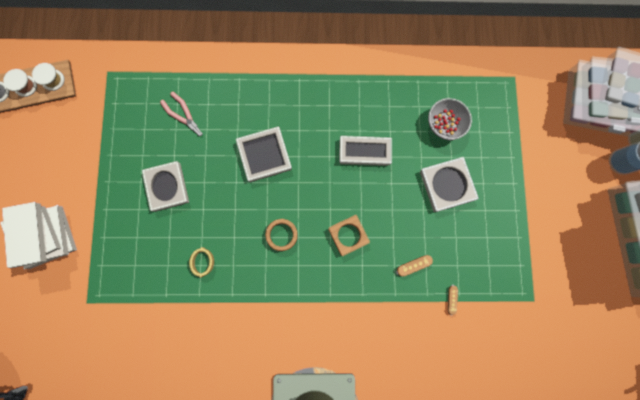

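View pics/scene0.png

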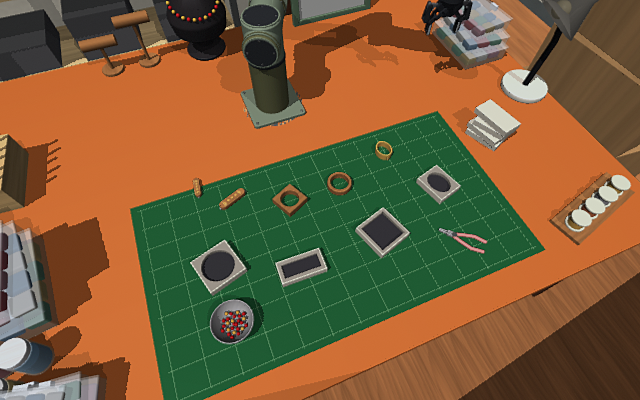

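The pictures show the four pieces and their boxes in the top view. Candidates:

| Thing | Pixel (top view) |
|---|---|
| Round bangle | (282,235) |
| Square bangle | (348,235) |
| Oval bangle | (201,262) |
| Large barrette, the one meant | (415,266) |
| Small look-alike barrette | (453,300) |
| box_round | (449,184) |
| box_square | (264,153) |
| box_oval | (165,186) |
| box_long | (366,151) |

The pliers are at (183,115) and the bowl at (449,120). Next I'll fit silhouettes in both cameras and check the barrette choice in a crop.

```bash
cat > h.py <<'E'
import cv2, numpy as np
from scipy.optimize import minimize
from scipy.spatial.transform import Rotation as R
S=4
def rect(a,b): return np.array([[a,b],[-a,b],[-a,-b],[a,-b]])/2000
def ell(a,b):
    t=np.linspace(0,2*np.pi,60); return np.c_[a*np.cos(t),b*np.sin(t)]/2000
SH=dict(bangle_round=(ell(78,78),.024),bangle_square=(rect(76,76),.024),bangle_oval=(np.r_[ell(64,52),rect(70,6)],.024),
 barrette=(np.r_[ell(26,26)+[.033,0],ell(26,26)-[.033,0],rect(97,6)],.016),box_round=(rect(112,112),.024),box_square=(rect(112,112),.024),
 box_oval=(rect(104,88),.024),box_long=(rect(130,66),.024))
def proj(P,c,T,fish=False):
    q=P@T[:3,:3].T+T[:3,3]; f=200/np.tan(np.radians(c["fovy"])/2)
    if fish:
        r=np.hypot(q[:,0],q[:,1])+1e-9; k=np.arctan2(r,q[:,2])/r; return np.c_[q[:,0]*k,q[:,1]*k]*f+[c["cx"],c["cy"]]
    return q[:,:2]/q[:,2:]*f+[c["cx"],c["cy"]]
def sil(name,p,c,T,fish=False,z0=0.):
    s,h=SH[name]; C,Sn=np.cos(p[2]),np.sin(p[2]); xy=s@np.array([[C,Sn],[-Sn,C]])+p[:2]
    P=np.r_[np.c_[xy,np.full(len(xy),z0)],np.c_[xy,np.full(len(xy),z0+h)]]
    return cv2.convexHull(proj(P,c,T,fish).astype(np.float32))[:,0]
def fgmask(im):
    hsv=cv2.cvtColor(im,cv2.COLOR_RGB2HSV); g=(hsv[...,0]>50)&(hsv[...,0]<90)&(hsv[...,1]>70)
    m=(~g).astype(np.uint8)
    return cv2.morphologyEx(m,cv2.MORPH_OPEN,np.ones((3,3),np.uint8))
def blob(m,uv):
    n,l,st,ce=cv2.connectedComponentsWithStats(m); ids=[i for i in range(1,n) if st[i,4]>60 and st[i,4]<60000]
    def d(i):
        ys,xs=np.where(l==i); return np.hypot(xs-uv[0],ys-uv[1]).mean()
    i=min(ids,key=d); hull=cv2.convexHull(cv2.findContours((l==i).astype(np.uint8),0,cv2.CHAIN_APPROX_NONE)[0][0])
    b=np.zeros(m.shape,np.uint8); cv2.fillPoly(b,[hull],1); return cv2.resize(b,None,fx=S,fy=S,interpolation=0),(l==i).sum()
def fit(name,p0,views,z0=0.):
    "views: (mask,c,T,fish); best of several yaws"
    bl=[blob(v[0],sil(name,p0,*v[1:],z0=z0).mean(0))[0] for v in views]
    def cost(p):
        e=0
        for b,v in zip(bl,views):
            k=np.zeros_like(b); cv2.fillPoly(k,[np.round((sil(name,p,*v[1:],z0=z0)+.5)*S*16).astype(np.int32)],1,shift=4)
            e+=1-(k&b).sum()/(k|b).sum()
        return e/len(bl)
    yaws=[p0[2]] if len(p0)>3 else np.arange(0,np.pi,np.pi/8)
    best=min((minimize(lambda q:cost(q*[.01,.01,.1]),np.array([p0[0],p0[1],y])/[.01,.01,.1],method="Nelder-Mead",options=dict(initial_simplex=np.array([p0[0],p0[1],y])/[.01,.01,.1]+np.array([[0,0,0],[1,0,0],[0,1,0],[0,0,2.]]),maxfev=120)) for y in yaws),key=lambda r:r.fun)
    return best.x*[.01,.01,.1],best.fun
E
python3 - <<'E'
from rig import viewer
from h import *
P0=dict(bangle_round=(.429,.08),bangle_square=(.426,-.086),bangle_oval=(.358,.275),barrette=(.35,-.249),box_round=(.55,-.346),box_square=(.634,.125),box_oval=(.546,.375),box_long=(.636,-.131))
V={}
for n in("top","scene"):
    c=viewer.calibration(n); im=cv2.imread(f"pics/{n}0.png")[:,:,::-1].copy(); V[n]=(fgmask(im),c,np.array(c["camera_from_world"]),False)
for k,p in P0.items():
    a=[fit(k,(*p,0),[V[n]] if n else list(V.values())) for n in("top","scene",None)]
    print(k,*[(x.round(4).tolist(),round(e,3)) for x,e in a])
im=cv2.imread("pics/top0.png")[220:325,370:490]; cv2.imwrite("pics/crop.png",cv2.resize(im,None,fx=5,fy=5))
E
```

```text
bangle_round ([0.4265, 0.0813, 1.125], np.float64(0.062)) ([0.4248, 0.0797, 1.2069], np.float64(0.043)) ([0.4256, 0.0809, 0.1076], np.float64(0.064))
bangle_square ([0.4245, -0.0859, 2.0252], np.float64(0.111)) ([0.4218, -0.0868, 2.0202], np.float64(0.046)) ([0.4228, -0.0869, 0.4657], np.float64(0.085))
bangle_oval ([0.359, 0.276, 3.0927], np.float64(0.092)) ([0.3582, 0.2729, 0.1513], np.float64(0.062)) ([0.3587, 0.2738, 3.2205], np.float64(0.102))
barrette ([0.3499, -0.2481, 1.9747], np.float64(0.12)) ([0.3492, -0.2511, 1.9741], np.float64(0.061)) ([0.349, -0.2496, 1.9674], np.float64(0.099))
box_round ([0.5556, -0.3437, 1.8579], np.float64(0.084)) ([0.5533, -0.3453, 0.2818], np.float64(0.04)) ([0.5536, -0.3449, 0.2858], np.float64(0.064))
box_square ([0.6324, 0.1315, 0.284], np.float64(0.092)) ([0.6296, 0.1277, 0.2766], np.float64(0.042)) ([0.6311, 0.1277, 1.8728], np.float64(0.075))
box_oval ([0.5477, 0.3748, 0.259], np.float64(0.082)) ([0.5453, 0.3716, 3.4118], np.float64(0.048)) ([0.5459, 0.3723, 0.2725], np.float64(0.076))
box_long ([0.6454, -0.1317, 1.5298], np.float64(0.083)) ([0.6413, -0.1322, 1.5438], np.float64(0.053)) ([0.6423, -0.1325, 1.5367], np.float64(0.072))
```

View pics/crop.png

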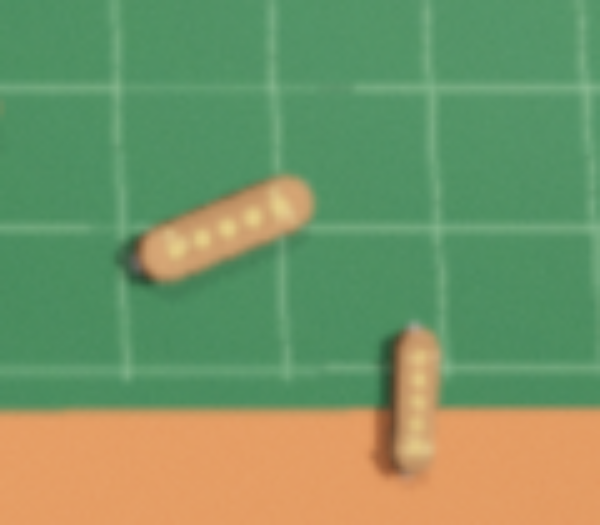

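The large barrette is confirmed: top (415,266), crop (225,228). The small one at (453,300) is the look-alike. I'll start with the oval bangle.

```bash
cat >> h.py <<'E'
def plan(st,*wps,vmax=36):
    "wps: (x,y,z,yaw of tool y axis, mod pi); prints rounded rows in tool axes, with error feedback"
    p=np.array(st["tcp_pos"]); M=np.array(st["ee_rot"])
    for w in wps:
        t=np.array(w[:3]); G=lambda a:np.c_[[np.sin(a),-np.cos(a),0],[np.cos(a),np.sin(a),0],[0,0,-1.]]
        cands=[R.from_matrix(M.T@G(a)).as_rotvec() for a in(w[3],w[3]+np.pi)]
        k=int(np.argmin([np.linalg.norm(v) for v in cands])); g=G(w[3]+k*np.pi); rv=cands[k]
        n=max(1,int(np.ceil(np.linalg.norm(t-p)*1e3/vmax)),int(np.ceil(np.degrees(np.linalg.norm(rv))/6.8))); rows=[]
        for i in range(n):
            f=1/(n-i); d=np.round(M.T@(t-p)*1e3*f,0); r=np.round(np.degrees(R.from_matrix(M.T@g).as_rotvec())*f,1)
            if i==n-1: d=np.round(M.T@(t-p)*1e3,1)
            rows.append([*d.tolist(),*(r+0.).tolist()]); p=p+M@d/1e3; M=M@R.from_rotvec(np.radians(r)).as_matrix()
        print(w,n); [print("  ",rows[i:i+5]) for i in range(0,n,5)]
def wview(viewer,monitor,name=None):
    s=monitor.sense(); im=viewer.read_camera("wrist"); c=viewer.calibration("wrist")
    W=np.eye(4); W[:3,:3]=s["ee_rot"]; W[:3,3]=s["tcp_pos"]
    if name: cv2.imwrite(f"pics/{name}.png",im[:,:,::-1])
    return im,(fgmask(im),c,np.linalg.inv(W@np.array(c["mount"])),True),s
E
python3 - <<'E'
from rig import monitor,ctrl
from h import *
plan(monitor.sense(),(.359,.274,.16,1.6))
E
```

```text
Traceback (most recent call last):
  File "h.py", line 47, in plan
    cands=[R.from_matrix(M.T@G(a)).as_rotvec() for a in(w[3],w[3]+np.pi)]
           ~~~~~~~~~~~~~^^^^^^^^^^
  File "scipy/spatial/transform/_rotation.pyx", line 1143, in scipy.spatial.transform._rotation.Rotation.from_matrix
ValueError: Non-positive determinant (left-handed or null coordinate frame) in rotation matrix 0: [[-9.60223637e-01  2.79232102e-01  1.16213576e-05]
 [ 2.79232101e-01  9.60223637e-01 -2.36896799e-05]
 [ 1.77740214e-05  1.95023345e-05  1.00000000e+00]].
```

```bash
sed -i 's/\[np.sin(a),-np.cos(a),0\]/[-np.sin(a),np.cos(a),0]/' h.py
python3 - <<'E'
from rig import monitor,ctrl
from h import *
plan(monitor.sense(),(.359,.274,.16,1.6))
E
```

```text
(0.359, 0.274, 0.16, 1.6) 11
   [[-25.0, -20.0, 7.0, 0.0, 0.0, -1.5], [-25.0, -21.0, 8.0, 0.0, 0.0, -1.5], [-24.0, -21.0, 7.0, 0.0, 0.0, -1.5], [-24.0, -22.0, 8.0, 0.0, 0.0, -1.5], [-23.0, -22.0, 7.0, 0.0, 0.0, -1.5]]
   [[-23.0, -23.0, 8.0, 0.0, 0.0, -1.5], [-22.0, -24.0, 7.0, 0.0, 0.0, -1.4], [-21.0, -24.0, 8.0, 0.0, 0.0, -1.5], [-21.0, -25.0, 7.0, 0.0, 0.0, -1.4], [-20.0, -25.0, 8.0, 0.0, 0.0, -1.5]]
   [[-19.0, -26.1, 7.3, 0.0, 0.0, -1.4]]
```

>>> arm_command(steps=[[-25,-20,7,0,0,-1.5],[-25,-21,8,0,0,-1.5],[-24,-21,7,0,0,-1.5],[-24,-22,8,0,0,-1.5],[-23,-22,7,0,0,-1.5]])

```text
t: 1.02
tcp_pos: [0.2423, 0.4272, 0.205]
ee_rot: [[-0.993, 0.121, 0.0], [0.121, 0.993, 0.0], [-0.0, 0.0, -1.0]]
wrist_force: [-0.0, -1.6, -0.8]
opening: 1.003
grip_force: 0.0
```

>>> arm_command(steps=[[-23,-23,8,0,0,-1.5],[-22,-24,7,0,0,-1.4],[-21,-24,8,0,0,-1.5],[-21,-25,7,0,0,-1.4],[-20,-25,8,0,0,-1.5]])

```text
t: 1.43
tcp_pos: [0.3408, 0.2988, 0.1674]
ee_rot: [[-1.0, -0.006, 0.001], [-0.006, 1.0, 0.001], [-0.001, 0.001, -1.0]]
wrist_force: [0.0, 1.1, 0.5]
opening: 0.997
grip_force: 0.0
```

>>> arm_command(steps=[[-19,-26,7,0,0,-1.4],[0,0,0,0,0,0],[0,0,0,0,0,0]])

```text
t: 1.68
tcp_pos: [0.3596, 0.2729, 0.1601]
ee_rot: [[-1.0, -0.025, -0.001], [-0.025, 1.0, -0.0], [0.001, -0.0, -1.0]]
wrist_force: [0.0, 0.4, 1.6]
opening: 1.001
grip_force: 0.0
```

Run:
```python
from rig import monitor,viewer,ctrl
from h import *
im,v,s=wview(viewer,monitor,"w1"); print(s["tcp_pos"],s["ee_rot"].round(3).tolist(),s["wrist_force"],ctrl.tip_reach)
x,e=fit("bangle_oval",(.359,.274,0.),[v]); print(x,e)
o=im.copy(); cv2.polylines(o,[sil("bangle_oval",x,*v[1:]).astype(np.int32)],True,(255,0,255)); cv2.imwrite("pics/w1o.png",o[:,:,::-1])
```

```text
[0.35960871 0.27287659 0.16007234] [[-1.0, -0.025, -0.001], [-0.025, 1.0, -0.0], [0.001, -0.0, -1.0]] [0.00609025 0.41368143 1.62473176] 0.011
[0.35987681 0.27427574 3.11404485] 0.06952284542662523
```

View pics/w1o.png

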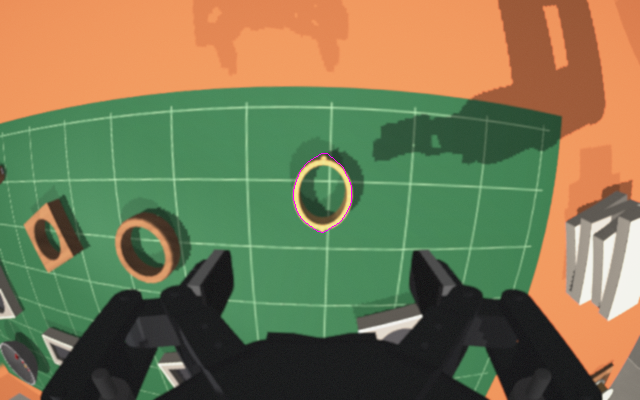

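The wrist view shows the oval bangle at (323,192) with the model outline closely on it, long axis near vertical in the image. The fingertips are at (230,250) and (414,250), which puts the open tips about 4 mm behind the TCP. Next I descend and grasp high on the band.

Run:
```python
from rig import monitor,ctrl
from h import *
plan(monitor.sense(),(.360,.274,.06,1.543),(.360,.274,.022,1.543))
```

```text
(0.36, 0.274, 0.06, 1.543) 3
   [[-0.0, 0.0, 33.0, 0.0, 0.0, 1.0], [-0.0, 0.0, 34.0, 0.0, 0.0, 1.1], [-0.8, 0.1, 33.4, 0.0, 0.0, 1.0]]
(0.36, 0.274, 0.022, 1.543) 2
   [[-0.0, 0.0, 19.0, 0.0, 0.0, 0.0], [-0.0, 0.0, 19.0, 0.0, 0.0, 0.0]]
```

>>> arm_command(steps=[[0,0,33,0,0,1],[0,0,34,0,0,1.1],[-0.8,0,33,0,0,1],[0,0,0,0,0,0],[0,0,0,0,0,0]], grip=-0.45)

```text
t: 2.15
tcp_pos: [0.3576, 0.2743, 0.0592]
ee_rot: [[-1.0, 0.023, -0.004], [0.023, 1.0, -0.002], [0.004, -0.002, -1.0]]
wrist_force: [-0.3, -0.4, -0.1]
opening: 0.726
grip_force: 0.0
```

Run:
```python
from rig import monitor,viewer,ctrl
from h import *
im,v,s=wview(viewer,monitor,"w2"); print(s["tcp_pos"],s["opening"])
x,e=fit("bangle_oval",(.36,.274,-.028,1),[v]); print(x,e)
plan(s,(x[0],x[1],.022,1.543))
```

```text
[0.3575506  0.27427247 0.05920338] 0.7260166879887077
[0.36023539 0.27402564 0.00068447] 0.055366589629993634
(np.float64(0.3602353888740868), np.float64(0.27402564171930177), 0.022, 1.543) 2
   [[-1.0, -0.0, 19.0, -0.1, -0.1, 0.1], [-1.8, -0.1, 18.2, 0.0, -0.2, 0.2]]
```

View pics/w2.png

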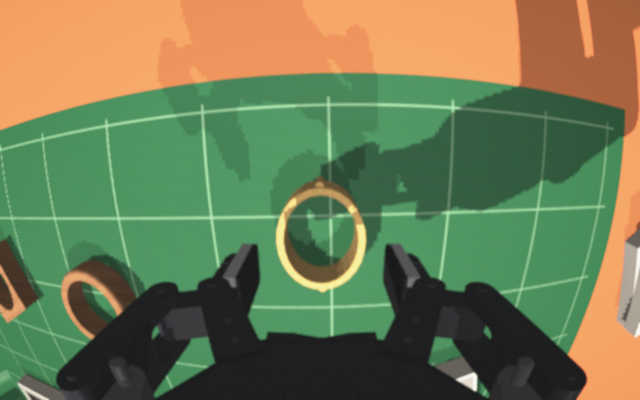

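The oval bangle sits centred between the fingers: bangle at (321,238), tips at (257,247) and (387,247). Descending and closing.

>>> arm_command(steps=[[-1,0,19,-0.1,-0.1,0],[-1.8,0,18.2,0,-0.2,0],[0,0,0,0,0,0],[0,0,0,0,0,0]])

```text
t: 2.53
tcp_pos: [0.3635, 0.2749, 0.0248]
ee_rot: [[-1.0, 0.024, 0.007], [0.024, 1.0, 0.003], [-0.007, 0.003, -1.0]]
wrist_force: [-0.6, -0.4, 0.7]
opening: 0.726
grip_force: 0.0
```

>>> arm_command(steps=[[0,0,0,0,0,0],[0,0,0,0,0,0],[0,0,0,0,0,0],[0,0,0,0,0,0]], grip=1)

```text
t: 2.87
tcp_pos: [0.3643, 0.275, 0.026]
ee_rot: [[-1.0, 0.025, 0.009], [0.025, 1.0, 0.003], [-0.009, 0.004, -1.0]]
wrist_force: [-2.2, -1.1, 7.1]
opening: 0.569
grip_force: 60.6
```

Run:
```python
from rig import monitor
from h import *
s=monitor.sense(); print(s["tcp_pos"],s["opening"],s["grip_force"]); p=s["tcp_pos"]
plan(s,(p[0],p[1],.09,1.543),(.5459,.3723,.09,1.571+.2725))
```

```text
[0.36427473 0.275047   0.02600342] 0.5694189606058873 60.560997335705906
(np.float64(0.3642747264665549), np.float64(0.27504699578607283), 0.09, 1.543) 2
   [[-0.0, 0.0, -32.0, 0.1, 0.2, 0.1], [-0.4, 0.2, -32.0, 0.1, 0.3, 0.1]]
(0.5459, 0.3723, 0.09, 1.8435) 6
   [[-30.0, 17.0, 0.0, 0.0, 0.0, -2.9], [-31.0, 16.0, 0.0, 0.0, 0.0, -2.9], [-31.0, 14.0, 0.0, 0.0, 0.0, -2.9], [-32.0, 12.0, 0.0, 0.0, 0.0, -2.8], [-33.0, 11.0, 0.0, 0.0, 0.0, -2.9]]
   [[-32.5, 8.8, 0.0, 0.0, 0.0, -2.8]]
```

>>> arm_command(steps=[[0,0,-16,0,0,0],[0,0,-32,0,0,0],[0,0,-16,0,0,0],[0,0,0,0,0,0],[0,0,0,0,0,0]])

```text
t: 3.28
tcp_pos: [0.3638, 0.2748, 0.0893]
ee_rot: [[-1.0, 0.025, 0.01], [0.025, 1.0, 0.004], [-0.01, 0.004, -1.0]]
wrist_force: [0.2, 0.6, -1.3]
opening: 0.572
grip_force: 62.8
```

>>> arm_command(steps=[[0,0,0,0,0,0],[0,0,0,0,0,0]])

```text
t: 3.45
tcp_pos: [0.3612, 0.2734, 0.0861]
ee_rot: [[-1.0, 0.025, 0.003], [0.025, 1.0, 0.001], [-0.003, 0.001, -1.0]]
wrist_force: [-0.1, 0.6, -1.0]
opening: 0.579
grip_force: 62.8
```

Run:
```python
from rig import monitor,viewer
from h import *
im,v,s=wview(viewer,monitor,"w3"); print(s["tcp_pos"],s["opening"],s["grip_force"],s["ee_rot"].round(4).tolist(),s["wrist_force"]); p=s["tcp_pos"]
# where is the held bangle: underside z if unchanged = tcp-0.026
x,e=fit("bangle_oval",(.36,.274,-.028,1),[v],z0=p[2]-.026); print(x,e)
x,e=fit("box_oval",(.546,.372,.2725,1),[v]); print(x,e)
plan(s,(p[0],p[1],.09,1.543),(.5459,.3723,.09,1.571+.2725))
```

```text
[0.36117022 0.27339244 0.08608764] 0.5788400601335277 62.772989503573626 [[-0.9997, 0.0251, 0.0031], [0.0251, 0.9997, 0.0006], [-0.0031, 0.0006, -1.0]] [-0.07389027  0.59606093 -0.96682606]
[ 0.36   0.274 -0.028] 1.0
[0.546  0.372  0.2725] 1.0
(np.float64(0.3611702215304461), np.float64(0.2733924421660585), 0.09, 1.543) 1
   [[-0.0, 0.0, -3.9, 0.0, 0.2, 0.2]]
(0.5459, 0.3723, 0.09, 1.8435) 6
   [[-30.0, 17.0, -0.0, 0.0, 0.0, -2.9], [-31.0, 16.0, -0.0, 0.0, 0.0, -2.9], [-32.0, 14.0, -0.0, 0.0, 0.0, -2.9], [-33.0, 13.0, -0.0, 0.0, 0.0, -2.9], [-33.0, 11.0, -0.0, 0.0, 0.0, -2.8]]
   [[-33.8, 9.1, -0.0, 0.0, 0.0, -2.9]]
```

View pics/w3.png

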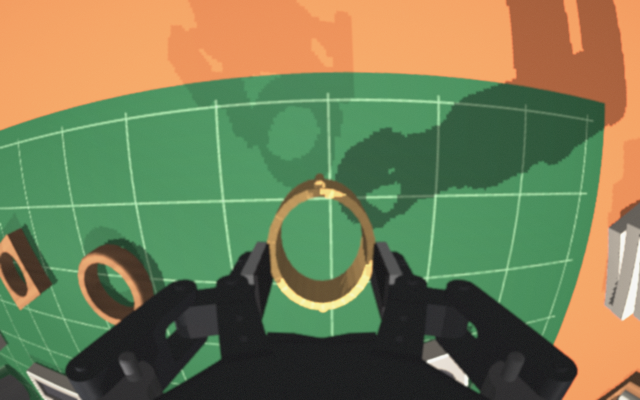

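The oval bangle is held, upper rim spanning rows 176–311 around column 322, with both fingers on its sides. I'll work out its offset in the tool from those rows and plan the carry.

Run:
```python
from rig import monitor,viewer
from h import *
im=cv2.imread("pics/w3.png")[:,:,::-1].copy(); c=viewer.calibration("wrist")
hsv=cv2.cvtColor(im,cv2.COLOR_RGB2HSV); m=(hsv[...,0]>15)&(hsv[...,0]<32)&(hsv[...,1]>80); m[:,:260]=0;m[:,385:]=0;m[:150]=0
r=np.where(m[:,300:345].sum(1)>2)[0]; print("rows",r.min(),r.max())
T=np.linalg.inv(np.array(c["mount"])); D=np.diag([1,-1,-1.,1]) # tool frame with z up
for dz in(.022,.026):
  for ox in(0,.002,.004,.006):
    h=sil("bangle_oval",(ox,0,0.),c,T@D,True,z0=-dz); print(dz,ox,h[:,1].min().round(1),h[:,1].max().round(1),h[:,0].min().round(1),h[:,0].max().round(1))
```

```text
rows 174 311
0.022 0 182.1 324.6 266.3 376.3
0.022 0.002 178.3 321.6 266.0 376.5
0.022 0.004 174.4 318.6 265.7 376.8
0.022 0.006 170.5 315.5 265.4 377.1
0.026 0 180.6 320.1 267.6 374.9
0.026 0.002 176.8 317.1 267.4 375.2
0.026 0.004 173.0 314.1 267.1 375.4
0.026 0.006 169.2 311.1 266.8 375.7
```

Run:
```python
from rig import monitor
from h import *
plan(monitor.sense(),(.615,.392,.14,1.8435))
```

```text
(0.615, 0.392, 0.14, 1.8435) 8
   [[-31.0, 16.0, -7.0, 0.0, 0.0, -2.1], [-32.0, 14.0, -7.0, 0.0, 0.0, -2.1], [-32.0, 13.0, -7.0, 0.0, 0.0, -2.1], [-33.0, 12.0, -6.0, 0.0, 0.0, -2.2], [-34.0, 11.0, -7.0, 0.0, 0.0, -2.1]]
   [[-34.0, 10.0, -6.0, 0.0, 0.1, -2.2], [-34.0, 8.0, -7.0, 0.0, 0.0, -2.1], [-34.1, 7.2, -6.5, 0.0, 0.1, -2.2]]
```

>>> arm_command(steps=[[-31,16,-7,0,0,-2.1],[-32,14,-7,0,0,-2.1],[-32,13,-7,0,0,-2.1],[-33,12,-6,0,0,-2.2],[-34,11,-7,0,0,-2.1]])

```text
t: 3.92
tcp_pos: [0.5211, 0.3479, 0.1202]
ee_rot: [[-0.987, -0.161, 0.002], [-0.161, 0.987, -0.0], [-0.002, -0.0, -1.0]]
wrist_force: [0.9, 0.6, -1.1]
opening: 0.573
grip_force: 62.8
```

>>> arm_command(steps=[[-34,10,-6,0,0,-2.2],[-34,8,-7,0,0,-2.1],[-34,7,-6,0,0,-2.2],[0,0,0,0,0,0],[0,0,0,0,0,0]])

```text
t: 4.33
tcp_pos: [0.6167, 0.3922, 0.1389]
ee_rot: [[-0.963, -0.269, 0.003], [-0.269, 0.963, 0.0], [-0.003, -0.0, -1.0]]
wrist_force: [0.2, 0.8, -0.6]
opening: 0.572
grip_force: 62.8
```

>>> arm_command(steps=[[0,0,0,0,0,0],[0,0,0,0,0,0],[0,0,0,0,0,0]])

```text
t: 4.58
tcp_pos: [0.6143, 0.3918, 0.1408]
ee_rot: [[-0.963, -0.27, 0.003], [-0.27, 0.963, 0.001], [-0.003, -0.0, -1.0]]
wrist_force: [0.8, -0.1, -1.4]
opening: 0.576
grip_force: 62.8
```

```bash
cat >> h.py <<'E'
def place(st,box,yaw,off,z):
    "TCP target putting the piece (at tool offset off=(x,y)) over box; yaw = wanted yaw of tool y axis"
    X=np.array([-np.sin(yaw),np.cos(yaw)]); Y=np.array([np.cos(yaw),np.sin(yaw)])
    if (st["ee_rot"][:2,1]@Y)<0: X,Y=-X,-Y
    t=np.array(box)-X*off[0]-Y*off[1]; return (t[0],t[1],z,yaw)
E
python3 - <<'E'
from rig import monitor,viewer
from h import *
im,v,s=wview(viewer,monitor,"w4"); print(s["tcp_pos"],s["opening"],s["grip_force"],s["ee_rot"].round(4).tolist())
x,e=fit("box_oval",(.546,.372,.2725,1),[v]); print(x,e)
o=im.copy(); cv2.polylines(o,[sil("box_oval",x,*v[1:]).astype(np.int32)],True,(255,0,255)); cv2.imwrite("pics/w4o.png",o[:,:,::-1])
w=place(s,x[:2],x[2]+np.pi/2,(.004,0),.09); plan(s,w,(*w[:2],.05,w[3]))
E
```

```text
[0.61433917 0.3917612  0.14078167] 0.5764497878654563 62.77837095083669 [[-0.9629, -0.27, 0.0031], [-0.27, 0.9629, 0.0006], [-0.0031, -0.0003, -1.0]]
[0.546  0.372  0.2725] 1.0
(np.float64(0.5498524042267452), np.float64(0.37307656011153845), 0.09, np.float64(1.8432963267948965)) 3
   [[22.0, -0.0, 17.0, 0.0, 0.1, 0.0], [23.0, -0.0, 17.0, 0.0, 0.0, 0.0], [22.2, -0.6, 16.7, 0.0, 0.1, 0.1]]
(np.float64(0.5498524042267452), np.float64(0.37307656011153845), 0.05, np.float64(1.8432963267948965)) 2
   [[0.0, 0.0, 20.0, 0.0, 0.0, 0.0], [0.0, 0.0, 20.0, 0.0, 0.0, 0.0]]
```

View pics/w4o.png

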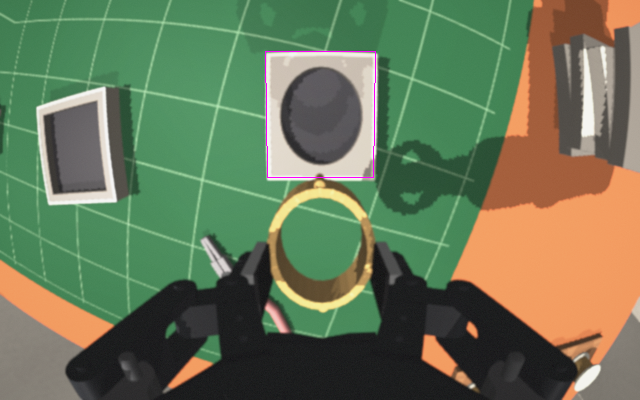

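The overlaid outline matches box_oval to within about 1–2 px (centre (321,115)), so the estimate holds. Placing the oval bangle.

>>> arm_command(steps=[[22,0,17,0,0,0],[23,0,17,0,0,0],[22,-0.6,17,0,0.1,0],[0,0,0,0,0,0],[0,0,0,0,0,0]])

```text
t: 5.05
tcp_pos: [0.5485, 0.3726, 0.0883]
ee_rot: [[-0.963, -0.271, -0.001], [-0.271, 0.963, -0.001], [0.002, -0.001, -1.0]]
wrist_force: [0.8, 0.4, -1.2]
opening: 0.57
grip_force: 62.8
```

>>> arm_command(steps=[[0,0,20,0,0,0],[0,0,20,0,0,0],[0,0,0,0,0,0],[0,0,0,0,0,0],[0,0,0,0,0,0]])

```text
t: 5.47
tcp_pos: [0.5536, 0.3745, 0.0521]
ee_rot: [[-0.963, -0.27, 0.007], [-0.27, 0.963, 0.003], [-0.007, 0.001, -1.0]]
wrist_force: [0.7, 0.8, -0.9]
opening: 0.573
grip_force: 62.8
```

Run:
```python
from rig import monitor,viewer
from h import *
s=monitor.sense(); print(s["tcp_pos"],s["wrist_force"])
w=place(s,(.546,.372),.2725+np.pi/2,(.004,0),.039); plan(s,w)
```

```text
[0.55362918 0.37448843 0.05207454] [ 0.65153339  0.77607359 -0.89892214]
(np.float64(0.5498524042267452), np.float64(0.3730765601115385), 0.039, 1.8432963267948965) 1
   [[4.1, -0.4, 13.0, 0.0, 0.4, 0.0]]
```

>>> arm_command(steps=[[0,0,0,0,0,0],[0,0,0,0,0,0],[0,0,0,0,0,0],[0,0,0,0,0,0],[0,0,0,0,0,0]])

```text
t: 5.88
tcp_pos: [0.5522, 0.3739, 0.0507]
ee_rot: [[-0.963, -0.27, 0.004], [-0.27, 0.963, 0.001], [-0.004, 0.0, -1.0]]
wrist_force: [-0.0, 0.1, -1.4]
opening: 0.569
grip_force: 62.8
```

>>> arm_command(steps=[[0,0,0,0,0,0],[0,0,0,0,0,0],[0,0,0,0,0,0],[0,0,0,0,0,0],[0,0,0,0,0,0]])

```text
t: 6.3
tcp_pos: [0.552, 0.3738, 0.0502]
ee_rot: [[-0.963, -0.27, 0.003], [-0.27, 0.963, 0.001], [-0.004, 0.0, -1.0]]
wrist_force: [0.2, 1.0, -1.5]
opening: 0.573
grip_force: 62.8
```

>>> arm_command(steps=[[1,0,3,0,0.1,0],[1,0,3,0,0.1,0],[0.2,0,3,0,0,0],[0,0,2,0,0,0],[0,0,0,0,0,0]])

```text
t: 6.72
tcp_pos: [0.5495, 0.373, 0.0385]
ee_rot: [[-0.963, -0.27, -0.001], [-0.27, 0.963, -0.0], [0.001, -0.0, -1.0]]
wrist_force: [-0.1, 0.0, -0.7]
opening: 0.574
grip_force: 62.8
```

>>> arm_command(steps=[[0,0,0,0,0,0],[0,0,0,0,0,0],[0,0,0,0,0,0],[0,0,0,0,0,0],[0,0,0,0,0,0]])

```text
t: 7.13
tcp_pos: [0.55, 0.3732, 0.0394]
ee_rot: [[-0.963, -0.27, 0.0], [-0.27, 0.963, 0.0], [-0.001, 0.0, -1.0]]
wrist_force: [-0.3, 0.0, -0.6]
opening: 0.575
grip_force: 62.8
```

>>> arm_command(steps=[[0,0,1,0,0,0],[0,0,1,0,0,0],[0,0,0,0,0,0],[0,0,0,0,0,0]])

```text
t: 7.47
tcp_pos: [0.5502, 0.3733, 0.0381]
ee_rot: [[-0.963, -0.27, 0.001], [-0.27, 0.963, 0.0], [-0.001, 0.0, -1.0]]
wrist_force: [-2.4, -0.3, 3.4]
opening: 0.569
grip_force: 63.4
```

>>> arm_command(steps=[[0,0,0,0,0,0],[0,0,0,0,0,0],[0,0,0,0,0,0]])

```text
t: 7.72
tcp_pos: [0.5502, 0.3733, 0.0381]
ee_rot: [[-0.963, -0.27, 0.001], [-0.27, 0.963, 0.0], [-0.001, 0.0, -1.0]]
wrist_force: [-2.5, -2.4, 6.2]
opening: 0.574
grip_force: 63.5
```

>>> arm_command(steps=[[0,0,0,0,0,0],[0,0,0,0,0,0],[0,0,0,0,0,0],[0,0,-5,0,0,0]], grip=-0.45)

```text
t: 8.05
tcp_pos: [0.5489, 0.3726, 0.0407]
ee_rot: [[-0.963, -0.27, -0.002], [-0.27, 0.963, -0.001], [0.002, -0.0, -1.0]]
wrist_force: [-1.1, -0.8, -0.9]
opening: 0.723
grip_force: 0.0
```

>>> arm_command(steps=[[0,0,-15,0,0,0],[-10,0,-30,0,0,0],[-30,0,-30,0,0,0],[-20,0,-22,0,0,0],[0,0,0,0,0,0]])

```text
t: 8.47
tcp_pos: [0.615, 0.3918, 0.1488]
ee_rot: [[-0.963, -0.269, 0.017], [-0.269, 0.963, 0.008], [-0.019, 0.003, -1.0]]
wrist_force: [0.4, -0.7, 2.0]
opening: 0.721
grip_force: 0.0
```

>>> arm_command(steps=[[0,0,0,0,0,0],[0,0,0,0,0,0],[0,0,0,0,0,0],[0,0,0,0,0,0]])

```text
t: 8.8
tcp_pos: [0.6052, 0.3886, 0.1366]
ee_rot: [[-0.963, -0.27, -0.004], [-0.27, 0.963, -0.002], [0.004, -0.001, -1.0]]
wrist_force: [-0.4, -1.0, -0.1]
opening: 0.727
grip_force: 0.0
```

Run:
```python
from rig import monitor,viewer
from h import *
im,v,s=wview(viewer,monitor,"w5"); print(s["tcp_pos"],s["ee_rot"].round(3).tolist())
x,e=fit("box_oval",(.546,.372,.2725,1),[v]); print(x,e)
o=im.copy(); cv2.polylines(o,[sil("box_oval",(.546,.372,.2725),*v[1:]).astype(np.int32)],True,(255,0,255));cv2.polylines(o,[sil("bangle_oval",(.546,.372,.2725),*v[1:],z0=.012).astype(np.int32)],True,(255,0,255)); cv2.imwrite("pics/w5o.png",o[:,:,::-1])
for y in (1.571,.785,0,2.356):  # round bangle options: pinch wall at radius 34.5 on robot's side etc.
    pass
plan(s,(.46,.0809,.15,1.571))
```

```text
[0.60515385 0.38858042 0.13658848] [[-0.963, -0.27, -0.004], [-0.27, 0.963, -0.002], [0.004, -0.001, -1.0]]
[0.54630509 0.37283288 0.27387867] 0.06961489369612006
(0.46, 0.0809, 0.15, 1.571) 10
   [[22.0, -26.0, -1.0, 0.0, 0.0, 1.6], [22.0, -26.0, -1.0, 0.0, 0.0, 1.6], [21.0, -27.0, -1.0, 0.0, 0.0, 1.6], [20.0, -27.0, -1.0, 0.0, 0.0, 1.6], [19.0, -28.0, -1.0, 0.0, 0.0, 1.5]]
   [[19.0, -29.0, -1.0, 0.0, 0.0, 1.6], [18.0, -29.0, -2.0, 0.0, -0.1, 1.5], [17.0, -29.0, -1.0, 0.0, 0.0, 1.6], [16.0, -30.0, -2.0, 0.0, -0.1, 1.5], [14.8, -30.7, -1.4, -0.1, 0.0, 1.6]]
```

View pics/w5o.png

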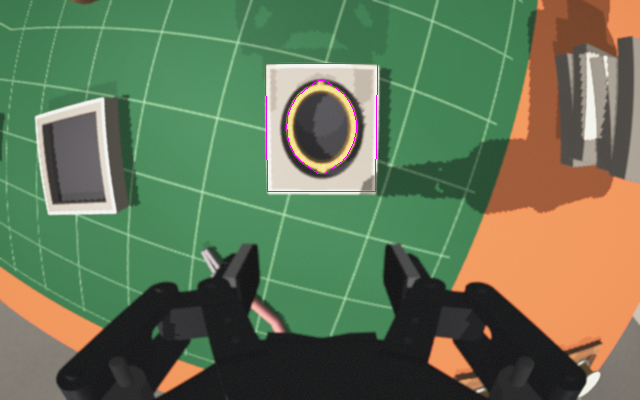

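The oval bangle lies in its cut-out, with both model outlines on the picture at (321,127). Now the round bangle.

>>> arm_command(steps=[[22,-26,-1,0,0,1.6],[22,-26,-1,0,0,1.6],[21,-27,-1,0,0,1.6],[20,-27,-1,0,0,1.6],[19,-28,-1,0,0,1.5]], grip=0.29)

```text
t: 9.27
tcp_pos: [0.5324, 0.2345, 0.1426]
ee_rot: [[-0.991, -0.134, -0.002], [-0.134, 0.991, -0.0], [0.002, -0.0, -1.0]]
wrist_force: [-0.0, -0.5, 0.1]
opening: 0.356
grip_force: 0.0
```

>>> arm_command(steps=[[19,-29,-1,0,0,1.6],[18,-29,-2,0,0,1.5],[17,-29,-1,0,0,1.6],[16,-30,-2,0,0,1.5],[15,-31,-1,0,0,1.6]])

```text
t: 9.68
tcp_pos: [0.4598, 0.0802, 0.1501]
ee_rot: [[-1.0, 0.001, -0.001], [0.001, 1.0, 0.0], [0.001, 0.0, -1.0]]
wrist_force: [0.5, -0.9, 0.5]
opening: 0.354
grip_force: 0.0
```

>>> arm_command(steps=[[0,0,0,0,0,0],[0,0,0,0,0,0],[0,0,0,0,0,0],[0,0,0,0,0,0],[0,0,0,0,0,0]])

```text
t: 10.1
tcp_pos: [0.462, 0.0823, 0.1505]
ee_rot: [[-1.0, -0.001, 0.0], [-0.001, 1.0, 0.0], [-0.0, 0.0, -1.0]]
wrist_force: [0.2, 0.5, 0.6]
opening: 0.356
grip_force: 0.0
```

Run:
```python
from rig import monitor,viewer
from h import *
im,v,s=wview(viewer,monitor,"w6"); print(s["tcp_pos"],s["ee_rot"].round(3).tolist(),s["opening"])
x,e=fit("bangle_round",(.4256,.0809,0,1),[v]); print(x,e)
print(fit("bangle_square",(.4228,-.0869,.4657,1),[v]))
w=place(s,x[:2],np.pi/2,(0,-.0345),.06); plan(s,w)
```

```text
[0.46199621 0.08227631 0.15051636] [[-1.0, -0.001, 0.0], [-0.001, 1.0, 0.0], [-0.0, 0.0, -1.0]] 0.35642276307168164
[0.4256 0.0809 0.    ] 0.015546491146750774
(array([ 0.42520836, -0.08736483,  0.46084852]), np.float64(0.059695315425395634))
(np.float64(0.4256), np.float64(0.1154), 0.06, 1.5707963267948966) 3
   [[12.0, 11.0, 30.0, 0.0, 0.0, 0.0], [12.0, 11.0, 30.0, 0.0, 0.0, 0.0], [12.4, 11.1, 30.5, 0.0, 0.0, 0.1]]
```

>>> arm_command(steps=[[12,11,30,0,0,0],[12,11,30,0,0,0],[12.4,11,30,0,0,0],[0,0,0,0,0,0],[0,0,0,0,0,0]])

```text
t: 10.57
tcp_pos: [0.4234, 0.1149, 0.0593]
ee_rot: [[-1.0, -0.002, -0.004], [-0.002, 1.0, -0.0], [0.004, -0.0, -1.0]]
wrist_force: [0.7, -0.3, 0.0]
opening: 0.354
grip_force: 0.0
```

>>> arm_command(steps=[[0,0,0,0,0,0],[0,0,0,0,0,0],[0,0,0,0,0,0],[0,0,0,0,0,0],[0,0,0,0,0,0]])

```text
t: 10.98
tcp_pos: [0.4266, 0.1141, 0.0617]
ee_rot: [[-1.0, 0.001, 0.003], [0.001, 1.0, 0.0], [-0.003, 0.0, -1.0]]
wrist_force: [-0.1, 0.1, -0.0]
opening: 0.356
grip_force: 0.0
```

Run:
```python
from rig import monitor,viewer
from h import *
im,v,s=wview(viewer,monitor,"w7"); print(s["tcp_pos"],s["ee_rot"].round(3).tolist(),s["opening"])
x,e=fit("bangle_round",(.4256,.0809,0,1),[v]); print(x,e)
w=place(s,x[:2],np.pi/2,(0,-.0345),.0255); plan(s,w)
```

```text
[0.42661759 0.11406562 0.06172598] [[-1.0, 0.001, 0.003], [0.001, 1.0, 0.0], [-0.003, 0.0, -1.0]] 0.35563193677335303
[ 0.42799876  0.08829522 -0.15405432] 0.8607932184925444
(np.float64(0.42799876447817115), np.float64(0.12279522005355344), 0.0255, 1.5707963267948966) 2
   [[-1.0, 4.0, 18.0, 0.0, 0.1, 0.0], [-0.3, 4.7, 18.2, 0.0, 0.1, -0.1]]
```

View pics/w7.png

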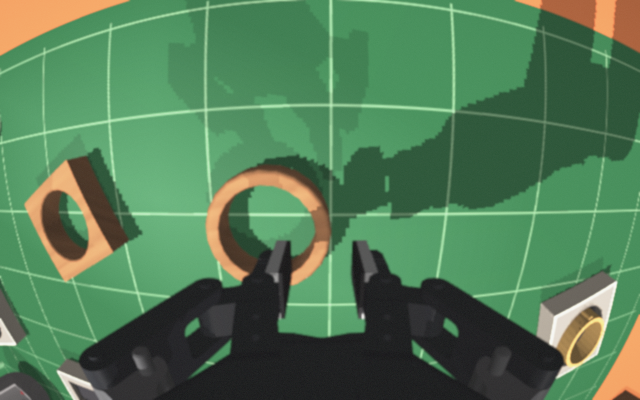

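The right wall of the round bangle (col ~318) lies midway between the fingertips (288 and 355). The blob fit merged with the fingers, so I keep the earlier pose. Descending and pinching.

>>> arm_command(steps=[[0.5,0.6,10,0,0,0],[0.5,0.6,10,0,0,0],[0,0,8,0,0,0],[0,0,5,0,0,0],[0,0,2.5,0,0,0]])

```text
t: 11.45
tcp_pos: [0.4229, 0.1154, 0.0234]
ee_rot: [[-1.0, 0.001, -0.003], [0.001, 1.0, -0.0], [0.003, -0.0, -1.0]]
wrist_force: [0.4, 0.2, -0.1]
opening: 0.358
grip_force: 0.0
```

>>> arm_command(steps=[[0,0,0,0,0,0],[0,0,0,0,0,0],[0,0,0,0,0,0],[0,0,0,0,0,0],[0,0,0,0,0,0]])

```text
t: 11.87
tcp_pos: [0.4248, 0.1155, 0.0255]
ee_rot: [[-1.0, 0.001, 0.001], [0.001, 1.0, 0.0], [-0.001, 0.0, -1.0]]
wrist_force: [0.3, -0.1, -0.0]
opening: 0.352
grip_force: 0.0
```

>>> arm_command(steps=[[0,0,0,0,0,0],[0,0,0,0,0,0],[0,0,0,0,0,0],[0,0,0,0,0,0],[0,0,0,0,0,0]], grip=1)

```text
t: 12.28
tcp_pos: [0.4248, 0.1156, 0.0256]
ee_rot: [[-1.0, 0.001, 0.001], [0.001, 1.0, 0.0], [-0.001, 0.0, -1.0]]
wrist_force: [-0.1, -0.4, 5.1]
opening: 0.092
grip_force: 57.0
```

Run:
```python
from rig import monitor
from h import *
s=monitor.sense(); p=s["tcp_pos"]
plan(s,(p[0],p[1],.10,np.pi/2),(.635,-.31,.14,np.pi/2),vmax=34)
```

```text
(np.float64(0.42478903322516237), np.float64(0.11556230165722853), 0.1, 1.5707963267948966) 3
   [[-0.0, 0.0, -25.0, 0.0, 0.0, 0.0], [-0.0, 0.0, -25.0, 0.0, 0.0, 0.0], [-0.1, 0.0, -24.4, 0.0, 0.1, 0.0]]
(0.635, -0.31, 0.14, 1.5707963267948966) 15
   [[-14.0, -28.0, -3.0, 0.0, 0.0, 0.0], [-14.0, -28.0, -3.0, 0.0, 0.0, 0.0], [-14.0, -28.0, -3.0, 0.0, 0.0, 0.0], [-14.0, -28.0, -3.0, 0.0, 0.0, 0.0], [-14.0, -28.0, -3.0, 0.0, 0.0, 0.0]]
   [[-14.0, -29.0, -3.0, 0.0, 0.0, 0.0], [-14.0, -28.0, -2.0, 0.0, 0.0, 0.0], [-14.0, -29.0, -3.0, 0.0, 0.0, 0.0], [-14.0, -28.0, -2.0, 0.0, 0.0, 0.0], [-14.0, -29.0, -3.0, 0.0, 0.0, 0.0]]
   [[-14.0, -28.0, -2.0, 0.0, 0.0, 0.0], [-14.0, -29.0, -3.0, 0.0, 0.0, 0.0], [-14.0, -28.0, -2.0, 0.0, 0.0, 0.0], [-14.0, -29.0, -3.0, 0.0, 0.0, 0.0], [-14.4, -28.4, -2.3, 0.0, 0.0, 0.0]]
```

>>> arm_command(steps=[[0,0,-10,0,0,0],[0,0,-25,0,0,0],[0,0,-25,0,0,0],[0,0,-15,0,0,0],[-14,-28,-3,0,0,0]])

```text
t: 12.7
tcp_pos: [0.4382, 0.0904, 0.1059]
ee_rot: [[-1.0, -0.004, 0.003], [-0.004, 1.0, 0.002], [-0.003, 0.002, -1.0]]
wrist_force: [0.2, 0.4, -0.2]
opening: 0.092
grip_force: 56.9
```

>>> arm_command(steps=[[-14,-28,-3,0,0,0],[-14,-28,-3,0,0,0],[-14,-28,-3,0,0,0],[-14,-28,-3,0,0,0],[-14,-29,-3,0,0,0]])

```text
t: 13.12
tcp_pos: [0.5082, -0.0548, 0.1185]
ee_rot: [[-1.0, 0.001, -0.0], [0.001, 1.0, 0.001], [0.0, 0.001, -1.0]]
wrist_force: [0.8, 0.3, -0.5]
opening: 0.091
grip_force: 57.0
```

>>> arm_command(steps=[[-14,-28,-2,0,0,0],[-14,-29,-3,0,0,0],[-14,-28,-2,0,0,0],[-14,-29,-3,0,0,0],[-14,-28,-2,0,0,0]])

```text
t: 13.53
tcp_pos: [0.5781, -0.1971, 0.1304]
ee_rot: [[-1.0, 0.001, -0.0], [0.001, 1.0, 0.0], [0.0, 0.0, -1.0]]
wrist_force: [0.5, -1.3, -0.4]
opening: 0.089
grip_force: 56.9
```

>>> arm_command(steps=[[-14,-29,-3,0,0,0],[-14,-28,-2,0,0,0],[-14,-29,-3,0,0,0],[-14,-28,-2,0,0,0],[0,0,0,0,0,0]])

```text
t: 13.95
tcp_pos: [0.6354, -0.3158, 0.1407]
ee_rot: [[-1.0, 0.005, 0.003], [0.005, 1.0, -0.004], [-0.003, -0.004, -1.0]]
wrist_force: [-0.5, -0.8, -1.2]
opening: 0.09
grip_force: 57.0
```

>>> arm_command(steps=[[0,0,0,0,0,0],[0,0,0,0,0,0],[0,0,0,0,0,0],[0,0,0,0,0,0],[0,0,0,0,0,0]])

```text
t: 14.37
tcp_pos: [0.6337, -0.3084, 0.1402]
ee_rot: [[-1.0, -0.0, -0.0], [-0.0, 1.0, 0.001], [0.0, 0.001, -1.0]]
wrist_force: [-0.4, -0.4, -0.0]
opening: 0.092
grip_force: 57.0
```

Run:
```python
from rig import monitor,viewer
from h import *
im,v,s=wview(viewer,monitor,"w8"); print(s["tcp_pos"],s["opening"],s["grip_force"],s["ee_rot"].round(4).tolist())
x,e=fit("box_round",(.555,-.345,.2858,1),[v]); print(x,e)
o=im.copy(); cv2.polylines(o,[sil("box_round",(.555,-.345,.2858),*v[1:]).astype(np.int32)],True,(255,0,255)); 
p=s["tcp_pos"]; cv2.polylines(o,[sil("bangle_round",(p[0]+.0008,p[1]-.0347,0),*v[1:],z0=p[2]-.0256).astype(np.int32)],True,(255,0,255));cv2.imwrite("pics/w8o.png",o[:,:,::-1])
w=place(s,(.555,-.345),np.pi/2,(-.0008,-.0347),.07); plan(s,w)
```

```text
[ 0.63371005 -0.30840065  0.1401565 ] 0.09203227772608256 56.992220054380596 [[-1.0, -0.0005, -0.0003], [-0.0005, 1.0, 0.0006], [0.0003, 0.0006, -1.0]]
[ 0.555  -0.345   0.2858] 1.0
(np.float64(0.5542), np.float64(-0.31029999999999996), 0.07, 1.5707963267948966) 3
   [[26.0, -1.0, 23.0, 0.0, 0.0, 0.0], [27.0, -0.0, 24.0, 0.0, 0.0, 0.0], [26.5, -0.9, 23.2, 0.0, 0.0, 0.0]]
```

View pics/w8o.png

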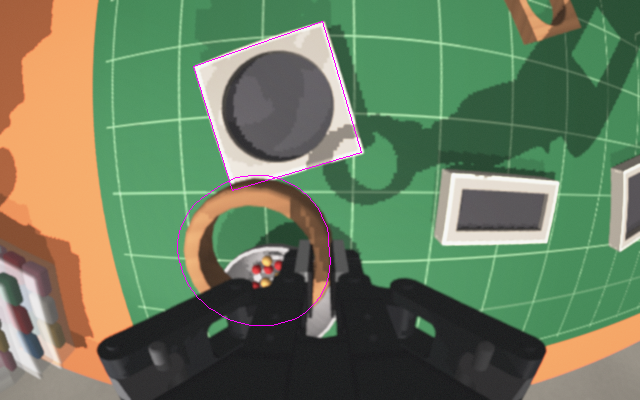

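box_round's outline fits exactly, centre about (278,105). The held ring roughly matches its outline with a slight sag at the far left. The bead bowl (265,270) is well below. Placing the round bangle.

>>> arm_command(steps=[[26,-1,23,0,0,0],[27,0,24,0,0,0],[26.5,-1,23,0,0,0],[0,0,0,0,0,0],[0,0,0,0,0,0]])

```text
t: 14.83
tcp_pos: [0.551, -0.3095, 0.0672]
ee_rot: [[-1.0, 0.002, -0.005], [0.002, 1.0, 0.005], [0.005, 0.005, -1.0]]
wrist_force: [0.7, -0.2, 0.4]
opening: 0.089
grip_force: 57.0
```

>>> arm_command(steps=[[0,0,0,0,0,0],[0,0,0,0,0,0],[0,0,0,0,0,0],[0,0,0,0,0,0],[0,0,0,0,0,0]])

```text
t: 15.25
tcp_pos: [0.5557, -0.312, 0.0711]
ee_rot: [[-1.0, 0.0, 0.002], [0.0, 1.0, -0.001], [-0.002, -0.001, -1.0]]
wrist_force: [-0.9, -0.2, -0.8]
opening: 0.09
grip_force: 57.0
```

Run:
```python
from rig import monitor,viewer
from h import *
c=viewer.calibration("wrist"); s=monitor.sense(); print(s["tcp_pos"])
def old(png,p,M):
    W=np.eye(4); W[:3,:3]=M; W[:3,3]=p; return (fgmask(cv2.imread(f"pics/{png}.png")[:,:,::-1].copy()),c,np.linalg.inv(W@np.array(c["mount"])),True)
v=old("w8",[.63371,-.3084,.14016],[[-1,-.0005,-.0003],[-.0005,1,.0006],[.0003,.0006,-1]]); print(fit("box_long",(.6423,-.1325,1.5367,1),[v]))
v=old("w5",[.60515,.38858,.13659],[[-.963,-.27,-.004],[-.27,.963,-.002],[.004,-.001,-1]]); print(fit("box_square",(.6311,.1277,.28,1),[v]))
w=place(s,(.555,-.345),np.pi/2,(-.0008,-.0347),.04); plan(s,w)
```

```text
[ 0.55566204 -0.31201154  0.07108235]
(array([ 0.64343239, -0.13214349,  1.55594336]), np.float64(0.06426148272459464))
(array([0.63224671, 0.12790702, 0.29822191]), np.float64(0.06964996229162879))
(np.float64(0.5542), np.float64(-0.31029999999999996), 0.04, 1.5707963267948966) 1
   [[1.5, 1.7, 31.1, -0.1, 0.1, 0.0]]
```

>>> arm_command(steps=[[0.5,0.8,9,0,0,0],[0.5,0.8,9,0,0,0],[0,0,7,0,0,0],[0,0,4,0,0,0],[0,0,0,0,0,0]])

```text
t: 15.67
tcp_pos: [0.5521, -0.3089, 0.0387]
ee_rot: [[-1.0, 0.001, -0.003], [0.001, 1.0, 0.003], [0.003, 0.003, -1.0]]
wrist_force: [-0.0, 0.4, -1.2]
opening: 0.088
grip_force: 57.0
```

>>> arm_command(steps=[[0,0,0,0,0,0],[0,0,0,0,0,0],[0,0,0,0,0,0],[0,0,0,0,0,0],[0,0,0,0,0,0]])

```text
t: 16.08
tcp_pos: [0.5538, -0.3102, 0.0416]
ee_rot: [[-1.0, 0.001, 0.001], [0.001, 1.0, -0.0], [-0.001, -0.0, -1.0]]
wrist_force: [0.2, -0.0, -0.5]
opening: 0.088
grip_force: 57.0
```

>>> arm_command(steps=[[0,0,1,0,0,0],[0,0,1,0,0,0],[0,0,1,0,0,0],[0,0,0,0,0,0],[0,0,0,0,0,0]])

```text
t: 16.5
tcp_pos: [0.5534, -0.3099, 0.0379]
ee_rot: [[-1.0, 0.001, -0.0], [0.001, 1.0, 0.0], [0.0, 0.0, -1.0]]
wrist_force: [0.6, 0.1, -1.2]
opening: 0.091
grip_force: 57.0
```

>>> arm_command(steps=[[0,0,0.8,0,0,0],[0,0,0,0,0,0],[0,0,0,0,0,0],[0,0,0,0,0,0]])

```text
t: 16.83
tcp_pos: [0.5536, -0.3101, 0.0377]
ee_rot: [[-1.0, 0.001, 0.0], [0.001, 1.0, 0.0], [-0.0, 0.0, -1.0]]
wrist_force: [-2.0, 0.6, 3.6]
opening: 0.087
grip_force: 57.4
```

>>> arm_command(steps=[[0,0,0.8,0,0,0],[0,0,0,0,0,0],[0,0,0,0,0,0],[0,0,0,0,0,0]])

```text
t: 17.17
tcp_pos: [0.5536, -0.3101, 0.0376]
ee_rot: [[-1.0, 0.001, 0.0], [0.001, 1.0, 0.0], [-0.0, 0.0, -1.0]]
wrist_force: [-2.9, 2.1, 7.0]
opening: 0.091
grip_force: 57.9
```

It is on the floor of the cut-out. Releasing and lifting.

>>> arm_command(steps=[[0,0,0,0,0,0],[0,0,0,0,0,0],[0,0,0,0,0,0],[0,0,-5,0,0,0],[0,0,-15,0,0,0]], grip=0.29)

```text
t: 17.58
tcp_pos: [0.5515, -0.3085, 0.0538]
ee_rot: [[-1.0, 0.001, -0.005], [0.001, 1.0, 0.004], [0.005, 0.004, -1.0]]
wrist_force: [-0.6, -0.3, -1.3]
opening: 0.356
grip_force: 0.0
```

>>> arm_command(steps=[[0,0,-25,0,0,0],[-20,10,-30,0,0,0],[-30,10,-25,0,0,0],[-10,0,0,0,0,0],[0,0,0,0,0,0]])

```text
t: 18.0
tcp_pos: [0.6176, -0.2905, 0.1403]
ee_rot: [[-1.0, -0.002, 0.008], [-0.002, 1.0, -0.004], [-0.008, -0.004, -1.0]]
wrist_force: [-0.3, 1.3, -0.0]
opening: 0.355
grip_force: 0.0
```

>>> arm_command(steps=[[0,0,0,0,0,0],[0,0,0,0,0,0],[0,0,0,0,0,0],[0,0,0,0,0,0]])

```text
t: 18.33
tcp_pos: [0.6118, -0.2899, 0.1349]
ee_rot: [[-1.0, 0.002, -0.003], [0.002, 1.0, 0.002], [0.003, 0.002, -1.0]]
wrist_force: [0.1, 0.1, 0.6]
opening: 0.354
grip_force: 0.0
```

Run:
```python
from rig import monitor,viewer
from h import *
im,v,s=wview(viewer,monitor,"w9"); print(s["tcp_pos"],s["ee_rot"].round(4).tolist())
print(fit("box_round",(.555,-.345,.2858,1),[v])); print(fit("box_long",(.643,-.132,1.545,1),[v]))
# bangle in the box: brown mask
hsv=cv2.cvtColor(im,cv2.COLOR_RGB2HSV); m=((hsv[...,0]<20)&(hsv[...,1]>70)).astype(np.uint8)
roi=np.zeros_like(m); cv2.fillPoly(roi,[sil("box_round",(.555,-.345,.2858),*v[1:]).astype(np.int32)],1); m=cv2.morphologyEx(m*roi,cv2.MORPH_OPEN,np.ones((2,2),np.uint8))
print(fit("bangle_round",(.555,-.345,0,1),[(m,*v[1:])],z0=.012))
h=cv2.convexHull(np.argwhere(m)[:,::-1].astype(np.int32)); print("seen",cv2.boundingRect(h)); print("model",sil("bangle_round",(.555,-.345,0),*v[1:],z0=.012).min(0),sil("bangle_round",(.555,-.345,0),*v[1:],z0=.012).max(0))
# square bangle: pinch options, reach view
plan(s,(.45,-.087,.15,.461+np.pi/2))
```

```text
[ 0.61182714 -0.28994932  0.1348788 ] [[-1.0, 0.0017, -0.0026], [0.0017, 1.0, 0.0018], [0.0026, 0.0018, -1.0]]
(array([ 0.55413796, -0.3432696 ,  0.28715796]), np.float64(0.07570363319054418))
(array([ 0.64380937, -0.13249252,  1.5424543 ]), np.float64(0.06535344973724355))
(array([ 0.55572341, -0.34203593,  0.05674212]), np.float64(0.013217662690810261))
seen (205, 85, 100, 102)
model [200.29341   83.437675] [301.13635 184.86682]
(0.45, -0.087, 0.15, 2.0317963267948964) 8
   [[20.0, 25.0, -2.0, 0.0, 0.0, -3.3], [19.0, 27.0, -2.0, 0.0, 0.0, -3.3], [17.0, 27.0, -2.0, 0.0, 0.0, -3.3], [16.0, 29.0, -2.0, 0.0, 0.0, -3.3], [14.0, 29.0, -2.0, 0.0, 0.0, -3.3]]
   [[12.0, 30.0, -1.0, 0.1, 0.0, -3.3], [11.0, 31.0, -2.0, 0.0, -0.1, -3.4], [8.2, 31.1, -1.4, 0.1, 0.0, -3.3]]
```

The round bangle is in its box, about 2 mm off centre (fit overlap 0.987 with its underside at the floor height). On to the square bangle.

>>> arm_command(steps=[[20,25,-2,0,0,-3.3],[19,27,-2,0,0,-3.3],[17,27,-2,0,0,-3.3],[16,29,-2,0,0,-3.3],[14,29,-2,0,0,-3.3]])

```text
t: 18.8
tcp_pos: [0.5103, -0.1624, 0.146]
ee_rot: [[-0.958, -0.285, -0.001], [-0.285, 0.958, 0.001], [0.001, 0.001, -1.0]]
wrist_force: [0.1, -0.2, 0.0]
opening: 0.352
grip_force: 0.0
```

>>> arm_command(steps=[[12,30,-1,0,0,-3.3],[11,31,-2,0,0,-3.4],[8,31,-1,0,0,-3.3],[0,0,0,0,0,0],[0,0,0,0,0,0]])

```text
t: 19.22
tcp_pos: [0.4504, -0.0863, 0.1502]
ee_rot: [[-0.895, -0.446, -0.0], [-0.446, 0.895, 0.0], [0.0, 0.0, -1.0]]
wrist_force: [0.3, 0.6, -0.4]
opening: 0.359
grip_force: 0.0
```

>>> arm_command(steps=[[0,0,0,0,0,0],[0,0,0,0,0,0],[0,0,0,0,0,0],[0,0,0,0,0,0],[0,0,0,0,0,0]])

```text
t: 19.63
tcp_pos: [0.4521, -0.0878, 0.1504]
ee_rot: [[-0.896, -0.445, 0.0], [-0.445, 0.896, 0.0], [-0.0, 0.0, -1.0]]
wrist_force: [0.3, -0.5, 0.1]
opening: 0.354
grip_force: 0.0
```

Run:
```python
from rig import monitor,viewer
from h import *
im,v,s=wview(viewer,monitor,"w10"); print(s["tcp_pos"],s["ee_rot"].round(3).tolist(),s["opening"])
x,e=fit("bangle_square",(.4252,-.0874,.461,1),[v]); print(x,e)
print(fit("barrette",(.35,-.25,1.967,1),[v]))
w=place(s,x[:2],x[2]+np.pi/2,(0,-.033),.06); plan(s,w); print(w)
```

```text
[ 0.45210293 -0.08783596  0.15042439] [[-0.896, -0.445, 0.0], [-0.445, 0.896, 0.0], [-0.0, 0.0, -1.0]] 0.35433975530696465
[ 0.42519407 -0.08601756  0.4309243 ] 0.07209657339340758
(array([ 0.34957802, -0.24931677,  1.94470765]), np.float64(0.04645549883594269))
(np.float64(0.41140961723716224), np.float64(-0.05603442018650686), 0.06, np.float64(2.001720625264509)) 3
   [[7.0, 16.0, 30.0, 0.0, 0.0, 0.6], [8.0, 15.0, 30.0, 0.0, 0.0, 0.6], [7.8, 15.3, 30.4, 0.0, 0.0, 0.5]]
(np.float64(0.41140961723716224), np.float64(-0.05603442018650686), 0.06, np.float64(2.001720625264509))
```

>>> arm_command(steps=[[7.5,15,30,0,0,0.3],[8,15,30,0,0,0.3],[8,15,30,0,0,0],[0,0,0,0,0,0],[0,0,0,0,0,0]])

```text
t: 20.1
tcp_pos: [0.409, -0.0565, 0.0593]
ee_rot: [[-0.9, -0.437, -0.004], [-0.437, 0.9, 0.002], [0.003, 0.003, -1.0]]
wrist_force: [0.8, 0.2, 1.1]
opening: 0.358
grip_force: 0.0
```

>>> arm_command(steps=[[0,0,0,0,0,0],[0,0,0,0,0,0],[0,0,0,0,0,0],[0,0,0,0,0,0],[0,0,0,0,0,0]])

```text
t: 20.52
tcp_pos: [0.412, -0.0578, 0.0615]
ee_rot: [[-0.9, -0.436, 0.003], [-0.436, 0.9, -0.001], [-0.002, -0.002, -1.0]]
wrist_force: [1.3, 0.5, -0.5]
opening: 0.357
grip_force: 0.0
```

Run:
```python
from rig import monitor,viewer
from h import *
im,v,s=wview(viewer,monitor,"w11"); print(s["tcp_pos"],s["ee_rot"].round(3).tolist(),s["opening"])
w=place(s,(.4252,-.0865),2.02,(0,-.033),.0255); plan(s,w)
o=im.copy(); cv2.polylines(o,[sil("bangle_square",(.4252,-.0865,.45),*v[1:]).astype(np.int32)],True,(255,0,255)); cv2.imwrite("pics/w11o.png",o[:,:,::-1])
```

```text
[ 0.41203081 -0.05775484  0.06153829] [[-0.9, -0.436, 0.003], [-0.436, 0.9, -0.001], [-0.002, -0.002, -1.0]] 0.3568189804792008
(np.float64(0.41086980457809613), np.float64(-0.056773824679753296), 0.0255, 2.02) 2
   [[0.0, 1.0, 18.0, 0.0, 0.1, 0.1], [0.7, 0.4, 18.0, -0.1, 0.0, 0.0]]
```

View pics/w11o.png

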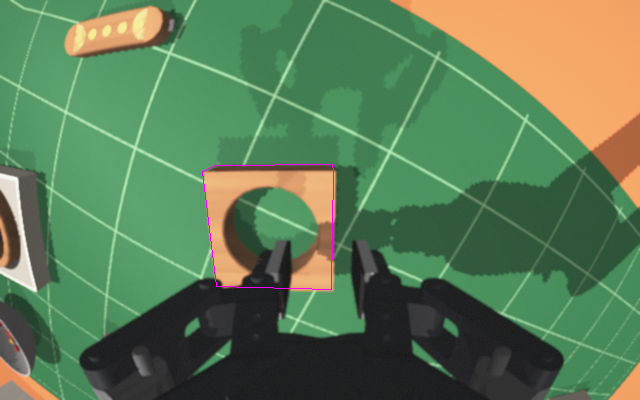

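The model outline fits the square bangle. Its right wall (cols 318–333) lies between the tips at 288 and 355. Descending and pinching.

>>> arm_command(steps=[[0.3,0.7,10,0,0,0],[0.3,0.7,10,0,0,0],[0,0,8,0,0,0],[0,0,5,0,0,0],[0,0,2.5,0,0,0]])

```text
t: 20.98
tcp_pos: [0.4091, -0.056, 0.0243]
ee_rot: [[-0.9, -0.436, -0.001], [-0.436, 0.9, 0.001], [0.001, 0.001, -1.0]]
wrist_force: [0.4, 0.3, -0.0]
opening: 0.357
grip_force: 0.0
```

>>> arm_command(steps=[[0,0,0,0,0,0],[0,0,0,0,0,0],[0,0,0,0,0,0],[0,0,0,0,0,0],[0,0,0,0,0,0]])

```text
t: 21.4
tcp_pos: [0.41, -0.0563, 0.0254]
ee_rot: [[-0.9, -0.436, 0.001], [-0.436, 0.9, -0.0], [-0.001, -0.001, -1.0]]
wrist_force: [0.1, -1.0, 0.1]
opening: 0.357
grip_force: 0.0
```

>>> arm_command(steps=[[0,0,0,0,0,0],[0,0,0,0,0,0],[0,0,0,0,0,0],[0,0,0,0,0,0],[0,0,0,0,0,0]], grip=1)

```text
t: 21.82
tcp_pos: [0.4096, -0.0558, 0.0254]
ee_rot: [[-0.9, -0.436, 0.0], [-0.436, 0.9, 0.001], [-0.0, 0.001, -1.0]]
wrist_force: [-1.2, 2.3, 5.1]
opening: 0.092
grip_force: 52.3
```

>>> arm_command(steps=[[0,0,-10,0,0,0],[0,0,-25,0,0,0],[0,0,-25,0,0,0],[0,0,-15,0,0,0],[0,0,0,0,0,0]])

```text
t: 22.23
tcp_pos: [0.4125, -0.0572, 0.1031]
ee_rot: [[-0.9, -0.436, 0.008], [-0.436, 0.9, -0.003], [-0.006, -0.006, -1.0]]
wrist_force: [0.2, -0.0, -0.3]
opening: 0.085
grip_force: 57.4
```

Run:
```python
from rig import monitor
from h import *
s=monitor.sense(); print(s["tcp_pos"],s["grip_force"])
# view spot: box ~78 mm along tool +x from TCP, piece side offset -33 mm
yaw=.287+np.pi/2; w=place(s,(.632,.128),yaw,(.078,-.033),.14); plan(s,w,vmax=34)
```

```text
[ 0.41249118 -0.05721086  0.10312447] 57.37795226275921
(np.float64(0.6974680837037384), np.float64(0.1817301592791266), 0.14, 1.8577963267948965) 11
   [[-33.0, 8.0, -3.0, 0.0, 0.0, 0.9], [-33.0, 9.0, -3.0, 0.0, 0.0, 0.9], [-32.0, 9.0, -3.0, 0.0, 0.0, 0.8], [-32.0, 10.0, -3.0, 0.0, 0.0, 0.9], [-32.0, 10.0, -3.0, 0.0, 0.1, 0.8]]
   [[-32.0, 11.0, -3.0, 0.0, 0.0, 0.9], [-32.0, 11.0, -4.0, -0.1, 0.1, 0.8], [-32.0, 12.0, -3.0, 0.0, 0.0, 0.9], [-32.0, 12.0, -4.0, -0.1, 0.1, 0.8], [-31.0, 12.0, -3.0, 0.0, 0.0, 0.9]]
   [[-31.6, 13.3, -3.9, -0.1, 0.1, 0.8]]
```

>>> arm_command(steps=[[-33,8,-3,0,0,0.9],[-33,9,-3,0,0,0.9],[-32,9,-3,0,0,0.8],[-32,10,-3,0,0,0.9],[-32,10,-3,0,0,0.8]])

```text
t: 22.65
tcp_pos: [0.5387, 0.0532, 0.1133]
ee_rot: [[-0.93, -0.367, -0.002], [-0.367, 0.93, 0.0], [0.002, 0.001, -1.0]]
wrist_force: [-0.1, -0.3, -0.7]
opening: 0.087
grip_force: 57.6
```

>>> arm_command(steps=[[-32,11,-3,0,0,0.9],[-32,11,-4,0,0,0.8],[-32,12,-3,0,0,0.9],[-32,12,-4,0,0,0.8],[-31,12,-3,0,0,0.9]])

```text
t: 23.07
tcp_pos: [0.6688, 0.1617, 0.1297]
ee_rot: [[-0.955, -0.296, -0.002], [-0.296, 0.955, -0.0], [0.002, 0.001, -1.0]]
wrist_force: [0.4, -0.2, -0.2]
opening: 0.084
grip_force: 57.6
```

>>> arm_command(steps=[[-31,13,-4,0,0,0.8],[0,0,0,0,0,0],[0,0,0,0,0,0],[0,0,0,0,0,0],[0,0,0,0,0,0]])

```text
t: 23.48
tcp_pos: [0.6928, 0.1812, 0.1344]
ee_rot: [[-0.959, -0.283, -0.003], [-0.283, 0.959, -0.001], [0.003, 0.0, -1.0]]
wrist_force: [-0.6, -0.6, -0.4]
opening: 0.085
grip_force: 57.6
```

>>> arm_command(steps=[[0,0,0,0,0,0],[0,0,0,0,0,0]])

```text
t: 23.65
tcp_pos: [0.6937, 0.1813, 0.136]
ee_rot: [[-0.959, -0.282, -0.0], [-0.282, 0.959, 0.0], [0.0, 0.0, -1.0]]
wrist_force: [-0.4, -0.6, -0.5]
opening: 0.083
grip_force: 57.6
```

Run:
```python
from rig import monitor,viewer
from h import *
im,v,s=wview(viewer,monitor,"w12"); p=s["tcp_pos"]; M=s["ee_rot"]; print(p,s["opening"],s["grip_force"],M.round(4).tolist())
print(fit("box_square",(.632,.128,.287,1),[v]))
c=p[:2]+M[:2,:2]@[-.0006,-.0342]; yaw=np.arctan2(M[1,1],M[0,1])-np.pi/2
o=im.copy(); cv2.polylines(o,[sil("box_square",(.632,.128,.287),*v[1:]).astype(np.int32)],True,(255,0,255))
cv2.polylines(o,[sil("bangle_square",(*c,yaw),*v[1:],z0=p[2]-.0254).astype(np.int32)],True,(255,0,255)); cv2.imwrite("pics/w12o.png",o[:,:,::-1])
w=place(s,(.632,.128),.287+np.pi/2,(-.0006,-.0342),.07); plan(s,w); print(w)
```

```text
[0.69367695 0.18128645 0.13602848] 0.08342151025652884 57.600226644426584 [[-0.9593, -0.2824, -0.0004], [-0.2824, 0.9593, 0.0001], [0.0004, 0.0002, -1.0]]
(array([0.632, 0.128, 0.287]), np.float64(1.0))
(np.float64(0.6217433351322987), np.float64(0.16063128599659635), 0.07, 1.8577963267948965) 3
   [[25.0, 0.0, 22.0, 0.0, 0.0, 0.0], [25.0, 0.0, 22.0, 0.0, 0.0, 0.0], [24.8, 0.5, 22.1, 0.0, 0.0, 0.0]]
(np.float64(0.6217433351322987), np.float64(0.16063128599659635), 0.07, 1.8577963267948965)
```

View pics/w12o.png

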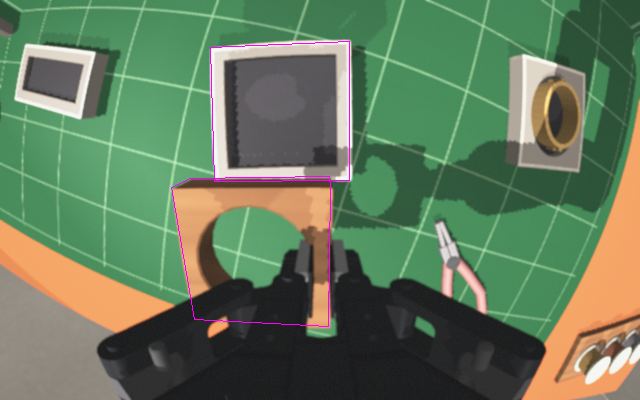

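Both outlines fit: box_square centre (281,110), and the held square bangle's edges coincide with the model. Placing it.

>>> arm_command(steps=[[25,0,22,0,0,0],[25,0,22,0,0,0],[25,0.5,22,0,0,0],[0,0,0,0,0,0],[0,0,0,0,0,0]])

```text
t: 24.12
tcp_pos: [0.6179, 0.1605, 0.0672]
ee_rot: [[-0.959, -0.283, -0.007], [-0.283, 0.959, -0.001], [0.007, 0.001, -1.0]]
wrist_force: [1.8, -0.2, 0.3]
opening: 0.091
grip_force: 57.6
```

>>> arm_command(steps=[[0,0,0,0,0,0],[0,0,0,0,0,0],[0,0,0,0,0,0],[0,0,0,0,0,0],[0,0,0,0,0,0]])

```text
t: 24.53
tcp_pos: [0.6237, 0.1616, 0.0712]
ee_rot: [[-0.959, -0.283, 0.003], [-0.283, 0.959, 0.0], [-0.003, -0.0, -1.0]]
wrist_force: [0.2, -0.3, -0.8]
opening: 0.088
grip_force: 57.6
```

Run:
```python
from rig import monitor
from h import *
s=monitor.sense(); print(s["tcp_pos"]); plan(s,place(s,(.632,.128),.287+np.pi/2,(-.0006,-.0342),.041))
```

```text
[0.62366734 0.16158591 0.07115265]
(np.float64(0.6217433351322987), np.float64(0.16063128599659635), 0.041, 1.8577963267948965) 1
   [[2.2, -0.4, 30.1, 0.0, 0.1, 0.0]]
```

>>> arm_command(steps=[[0.5,0,9,0,0,0],[0.5,-0.3,9,0,0,0],[0.5,0,7,0,0,0],[0,0,4,0,0,0],[0,0,0,0,0,0]])

```text
t: 24.95
tcp_pos: [0.6192, 0.1604, 0.0386]
ee_rot: [[-0.959, -0.283, -0.004], [-0.283, 0.959, -0.0], [0.004, 0.001, -1.0]]
wrist_force: [-0.9, 0.8, -0.6]
opening: 0.086
grip_force: 57.6
```

>>> arm_command(steps=[[0,0,0,0,0,0],[0,0,0,0,0,0],[0,0,0,0,0,0],[0,0,0,0,0,0],[0,0,0,0,0,0]])

```text
t: 25.37
tcp_pos: [0.6213, 0.1607, 0.0416]
ee_rot: [[-0.959, -0.283, 0.001], [-0.283, 0.959, 0.0], [-0.001, -0.0, -1.0]]
wrist_force: [0.5, 0.4, -0.8]
opening: 0.09
grip_force: 57.6
```

>>> arm_command(steps=[[0,0,1,0,0,0],[0,0,1,0,0,0],[0,0,1,0,0,0],[0,0,0,0,0,0],[0,0,0,0,0,0]])

```text
t: 25.78
tcp_pos: [0.6208, 0.1607, 0.0379]
ee_rot: [[-0.959, -0.283, -0.0], [-0.283, 0.959, 0.0], [0.0, 0.0, -1.0]]
wrist_force: [0.3, -0.0, -0.6]
opening: 0.089
grip_force: 57.6
```

>>> arm_command(steps=[[0,0,0.8,0,0,0],[0,0,0,0,0,0],[0,0,0,0,0,0],[0,0,0,0,0,0]])

```text
t: 26.12
tcp_pos: [0.6211, 0.1607, 0.0375]
ee_rot: [[-0.959, -0.283, 0.001], [-0.283, 0.959, 0.0], [-0.001, 0.0, -1.0]]
wrist_force: [-1.5, -0.6, 0.8]
opening: 0.086
grip_force: 57.8
```

>>> arm_command(steps=[[0,0,0.6,0,0,0],[0,0,0,0,0,0],[0,0,0,0,0,0],[0,0,0,0,0,0]])

```text
t: 26.45
tcp_pos: [0.6211, 0.1607, 0.0374]
ee_rot: [[-0.959, -0.283, 0.0], [-0.283, 0.959, 0.0], [-0.0, 0.0, -1.0]]
wrist_force: [-1.9, -0.0, 4.8]
opening: 0.088
grip_force: 58.3
```

In contact with the floor of the cut-out. Releasing, then lifting to check.

>>> arm_command(steps=[[0,0,0,0,0,0],[0,0,0,0,0,0],[0,0,0,0,0,0],[0,0,-5,0,0,0],[0,0,-15,0,0,0]], grip=0.29)

```text
t: 26.87
tcp_pos: [0.6186, 0.1603, 0.0541]
ee_rot: [[-0.959, -0.283, -0.006], [-0.283, 0.959, -0.001], [0.006, 0.001, -1.0]]
wrist_force: [-1.2, -0.8, -0.6]
opening: 0.355
grip_force: 0.0
```

>>> arm_command(steps=[[0,0,-25,0,0,0],[-20,0,-30,0,0,0],[-30,0,-25,0,0,0],[-10,0,0,0,0,0],[0,0,0,0,0,0]])

```text
t: 27.28
tcp_pos: [0.6827, 0.1784, 0.1406]
ee_rot: [[-0.959, -0.283, 0.009], [-0.283, 0.959, 0.001], [-0.009, -0.001, -1.0]]
wrist_force: [0.1, 0.0, -0.1]
opening: 0.356
grip_force: 0.0
```

>>> arm_command(steps=[[0,0,0,0,0,0],[0,0,0,0,0,0],[0,0,0,0,0,0],[0,0,0,0,0,0]])

```text
t: 27.62
tcp_pos: [0.6768, 0.1774, 0.135]
ee_rot: [[-0.959, -0.283, -0.003], [-0.283, 0.959, -0.0], [0.003, 0.001, -1.0]]
wrist_force: [-0.5, 0.4, -0.2]
opening: 0.355
grip_force: 0.0
```

Run:
```python
from rig import monitor,viewer
from h import *
im,v,s=wview(viewer,monitor,"w13"); print(s["tcp_pos"],s["ee_rot"].round(4).tolist())
print(fit("box_square",(.632,.128,.287,1),[v])); print(fit("box_long",(.643,-.132,1.545,1),[v]))
hsv=cv2.cvtColor(im,cv2.COLOR_RGB2HSV); m=((hsv[...,0]<20)&(hsv[...,1]>70)).astype(np.uint8)
roi=np.zeros_like(m); cv2.fillPoly(roi,[sil("box_square",(.632,.128,.287),*v[1:]).astype(np.int32)],1); m=cv2.morphologyEx(m*roi,cv2.MORPH_OPEN,np.ones((2,2),np.uint8))
print(fit("bangle_square",(.632,.128,.287,1),[(m,*v[1:])],z0=.012))
# barrette: long axis yaw ~1.955; closing axis 1.955-pi/2
plan(s,(.39,-.249,.14,1.955-np.pi/2))
print(s["joint_positions"].round(2))
```

```text
[0.67675642 0.17740779 0.13501346] [[-0.959, -0.2833, -0.0033], [-0.2833, 0.959, -0.0003], [0.0032, 0.0007, -1.0]]
(array([0.6319659 , 0.12939919, 0.30055253]), np.float64(0.06963090107479575))
(array([ 0.64332847, -0.13274296,  1.52973383]), np.float64(0.07103570732552345))
(array([0.63232545, 0.12938143, 0.28328964]), np.float64(0.06745759097801363))
(0.39, -0.249, 0.14, 0.3842036732051035) 15
   [[26.0, -22.0, -0.0, 0.0, 0.0, 5.6], [24.0, -24.0, -0.0, 0.0, 0.0, 5.6], [22.0, -27.0, -0.0, 0.0, 0.0, 5.6], [19.0, -29.0, -0.0, 0.0, 0.0, 5.6], [16.0, -30.0, -0.0, 0.0, 0.0, 5.6]]
   [[13.0, -32.0, -0.0, 0.0, 0.0, 5.6], [10.0, -33.0, -0.0, 0.0, 0.0, 5.6], [7.0, -34.0, -0.0, 0.0, 0.0, 5.7], [3.0, -34.0, -1.0, 0.0, 0.0, 5.6], [0.0, -34.0, -0.0, 0.0, 0.0, 5.7]]
   [[-3.0, -34.0, -1.0, 0.0, 0.0, 5.6], [-7.0, -33.0, -0.0, 0.0, 0.0, 5.7], [-10.0, -33.0, -1.0, -0.1, 0.0, 5.6], [-13.0, -31.0, -1.0, 0.0, 0.0, 5.7], [-16.3, -30.5, -0.1, -0.1, -0.1, 5.6]]
[ 0.13  0.56  1.29  0.    1.29 -1.73]
```

The square bangle is in its box, about 1–2 mm off centre. Last, the barrette.

Run:
```python
from rig import monitor
from h import *
plan(monitor.sense(),(.361,-.277,.15,.384))
```

```text
(0.361, -0.277, 0.15, 0.384) 16
   [[27.0, -22.0, -1.0, 0.0, 0.0, 5.3], [25.0, -24.0, -1.0, 0.0, 0.0, 5.3], [23.0, -26.0, -1.0, 0.0, 0.0, 5.3], [20.0, -28.0, -1.0, 0.0, 0.0, 5.3], [17.0, -30.0, -1.0, 0.0, 0.0, 5.3]]
   [[14.0, -31.0, -1.0, 0.0, 0.0, 5.3], [12.0, -33.0, -1.0, 0.0, 0.0, 5.3], [8.0, -34.0, -1.0, 0.0, 0.0, 5.3], [5.0, -34.0, -1.0, 0.0, 0.0, 5.3], [2.0, -35.0, -1.0, 0.0, 0.0, 5.3]]
   [[-1.0, -34.0, -1.0, 0.0, 0.0, 5.2], [-4.0, -34.0, -1.0, 0.0, 0.0, 5.3], [-7.0, -34.0, -0.0, 0.0, 0.0, 5.2], [-10.0, -33.0, -1.0, 0.0, 0.0, 5.3], [-13.0, -32.0, -0.0, -0.1, 0.0, 5.2]]
   [[-16.6, -30.8, -0.8, 0.0, -0.1, 5.3]]
```

>>> arm_command(steps=[[27,-22,-1,0,0,5.3],[25,-24,-1,0,0,5.3],[23,-26,-1,0,0,5.3],[20,-28,-1,0,0,5.3],[17,-30,-1,0,0,5.3]], grip=0)

```text
t: 28.08
tcp_pos: [0.5778, 0.0347, 0.1412]
ee_rot: [[-0.984, 0.178, -0.001], [0.178, 0.984, 0.0], [0.001, 0.0, -1.0]]
wrist_force: [0.5, -1.0, 0.9]
opening: 0.502
grip_force: 0.0
```

>>> arm_command(steps=[[14,-31,-1,0,0,5.3],[12,-33,-1,0,0,5.3],[8,-34,-1,0,0,5.3],[5,-34,-1,0,0,5.3],[2,-35,-1,0,0,5.3]])

```text
t: 28.5
tcp_pos: [0.4797, -0.1083, 0.1465]
ee_rot: [[-0.801, 0.599, 0.0], [0.599, 0.801, 0.0], [0.0, 0.0, -1.0]]
wrist_force: [0.2, -1.7, -0.6]
opening: 0.501
grip_force: 0.0
```

>>> arm_command(steps=[[-1,-34,-1,0,0,5.2],[-4,-34,-1,0,0,5.3],[-7,-34,0,0,0,5.2],[-10,-33,-1,0,0,5.3],[-13,-32,0,0,0,5.2]])

```text
t: 28.92
tcp_pos: [0.3807, -0.2487, 0.1497]
ee_rot: [[-0.454, 0.891, 0.001], [0.891, 0.454, -0.0], [-0.0, 0.0, -1.0]]
wrist_force: [-0.0, -1.1, -0.4]
opening: 0.498
grip_force: 0.0
```

>>> arm_command(steps=[[-17,-31,-1,0,0,5.3],[0,0,0,0,0,0],[0,0,0,0,0,0],[0,0,0,0,0,0],[0,0,0,0,0,0]])

```text
t: 29.33
tcp_pos: [0.3627, -0.276, 0.1503]
ee_rot: [[-0.376, 0.927, 0.0], [0.927, 0.376, 0.001], [0.001, 0.0, -1.0]]
wrist_force: [0.3, 0.1, 0.4]
opening: 0.499
grip_force: 0.0
```

>>> arm_command(steps=[[0,0,0,0,0,0],[0,0,0,0,0,0]])

```text
t: 29.5
tcp_pos: [0.363, -0.276, 0.1504]
ee_rot: [[-0.376, 0.927, 0.0], [0.927, 0.376, 0.001], [0.001, 0.0, -1.0]]
wrist_force: [-0.7, 0.1, 0.4]
opening: 0.501
grip_force: 0.0
```

Run:
```python
from rig import monitor,viewer
from h import *
im,v,s=wview(viewer,monitor,"w14"); print(s["tcp_pos"],s["ee_rot"].round(3).tolist(),s["opening"])
x,e=fit("barrette",(.35,-.249,1.95,1),[v]); print(x,e)
w=place(s,x[:2],x[2]-np.pi/2,(0,0),.06); plan(s,w); print(w)
o=im.copy(); cv2.polylines(o,[sil("barrette",x,*v[1:]).astype(np.int32)],True,(255,0,255)); cv2.imwrite("pics/w14o.png",o[:,:,::-1])
```

```text
[ 0.36296962 -0.27604555  0.15038504] [[-0.376, 0.927, 0.0], [0.927, 0.376, 0.001], [0.001, 0.0, -1.0]] 0.5005154798322833
[ 0.35015757 -0.24848147  1.96389974] 0.06054087878136061
(np.float64(0.3501575663533468), np.float64(-0.24848146575227087), 0.06, np.float64(0.39310340977581903)) 3
   [[10.0, -1.0, 30.0, 0.0, 0.0, -0.1], [10.0, -0.0, 30.0, 0.0, 0.0, -0.2], [10.3, -0.5, 30.4, 0.0, 0.0, -0.1]]
(np.float64(0.3501575663533468), np.float64(-0.24848146575227087), 0.06, np.float64(0.39310340977581903))
```

View pics/w14o.png

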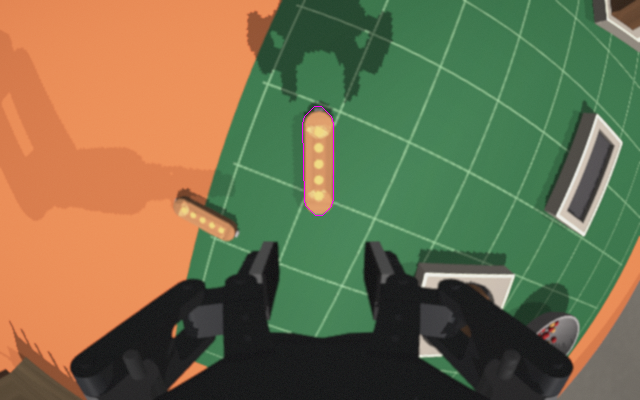

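The outline sits on the large barrette (318,160), and the small look-alike at (205,215) is left aside. Approaching it.

>>> arm_command(steps=[[10,-1,30,0,0,-0.1],[10,0,30,0,0,-0.2],[10,-0.5,30,0,0,-0.1],[0,0,0,0,0,0],[0,0,0,0,0,0]])

```text
t: 29.97
tcp_pos: [0.3488, -0.2481, 0.0594]
ee_rot: [[-0.382, 0.924, -0.003], [0.924, 0.382, 0.004], [0.004, -0.001, -1.0]]
wrist_force: [0.6, 0.5, 0.8]
opening: 0.503
grip_force: 0.0
```

>>> arm_command(steps=[[0,0,0,0,0,0],[0,0,0,0,0,0],[0,0,0,0,0,0],[0,0,0,0,0,0],[0,0,0,0,0,0]])

```text
t: 30.38
tcp_pos: [0.3505, -0.2509, 0.0616]
ee_rot: [[-0.38, 0.925, 0.002], [0.925, 0.38, -0.002], [-0.002, 0.001, -1.0]]
wrist_force: [-0.3, 0.4, 0.5]
opening: 0.498
grip_force: 0.0
```

Run:
```python
from rig import monitor,viewer
from h import *
im,v,s=wview(viewer,monitor,"w15"); print(s["tcp_pos"],s["ee_rot"].round(3).tolist(),s["opening"])
x,e=fit("barrette",(.3502,-.2485,1.964,1),[v]); print(x,e)
plan(s,place(s,(.3501,-.2486),.39,(0,0),.02))
```

```text
[ 0.35048809 -0.2508775   0.06160994] [[-0.38, 0.925, 0.002], [0.925, 0.38, -0.002], [-0.002, 0.001, -1.0]] 0.4980841162406913
[ 0.35015246 -0.24878186  1.95214213] 0.05731743392531086
(np.float64(0.3501), np.float64(-0.2486), 0.02, 0.39) 2
   [[1.0, 0.0, 21.0, 0.0, 0.1, 0.0], [1.3, 0.5, 20.6, 0.1, 0.0, 0.0]]
```

>>> arm_command(steps=[[0.7,0.2,11,0,0,0],[0.7,0.2,11,0,0,0],[0.4,0,9,0,0,0],[0,0,6,0,0,0],[0,0,4,0,0,0]])

```text
t: 30.85
tcp_pos: [0.3491, -0.2477, 0.0187]
ee_rot: [[-0.38, 0.925, -0.001], [0.925, 0.38, 0.001], [0.001, -0.0, -1.0]]
wrist_force: [0.4, -0.1, -0.2]
opening: 0.5
grip_force: 0.0
```

>>> arm_command(steps=[[0,0,0,0,0,0],[0,0,0,0,0,0],[0,0,0,0,0,0],[0,0,0,0,0,0],[0,0,0,0,0,0]])

```text
t: 31.27
tcp_pos: [0.3498, -0.2484, 0.02]
ee_rot: [[-0.38, 0.925, 0.001], [0.925, 0.38, -0.001], [-0.001, 0.001, -1.0]]
wrist_force: [0.0, -1.0, 0.5]
opening: 0.497
grip_force: 0.0
```

>>> arm_command(steps=[[0,0,0,0,0,0],[0,0,0,0,0,0],[0,0,0,0,0,0],[0,0,0,0,0,0],[0,0,0,0,0,0]], grip=1)

```text
t: 31.68
tcp_pos: [0.3498, -0.2485, 0.0201]
ee_rot: [[-0.38, 0.925, 0.001], [0.925, 0.38, -0.0], [-0.001, 0.001, -1.0]]
wrist_force: [-0.9, 1.8, 5.6]
opening: 0.281
grip_force: 59.4
```

>>> arm_command(steps=[[0,0,-10,0,0,0],[0,0,-25,0,0,0],[0,0,-25,0,0,0],[0,0,-15,0,0,0],[0,0,0,0,0,0]])

```text
t: 32.1
tcp_pos: [0.3516, -0.2504, 0.0983]
ee_rot: [[-0.38, 0.925, 0.006], [0.925, 0.38, -0.006], [-0.008, 0.003, -1.0]]
wrist_force: [1.1, -0.6, -0.3]
opening: 0.273
grip_force: 59.0
```

Run:
```python
from rig import monitor
from h import *
s=monitor.sense(); print(s["tcp_pos"],s["grip_force"],s["opening"])
plan(s,place(s,(.6435,-.1325),1.541-np.pi/2,(0,0),.08),vmax=32)
```

```text
[ 0.35159924 -0.25036815  0.09828375] 58.98365914821625 0.27345447070605755
(np.float64(0.6435), np.float64(-0.1325), 0.08, -0.029796326794896633) 10
   [[-0.0, 31.0, 2.0, 0.0, 0.0, 2.4], [1.0, 32.0, 2.0, 0.0, 0.0, 2.4], [2.0, 31.0, 2.0, 0.0, 0.0, 2.4], [4.0, 31.0, 2.0, 0.0, 0.1, 2.4], [5.0, 31.0, 2.0, 0.0, 0.0, 2.4]]
   [[6.0, 31.0, 2.0, 0.1, 0.1, 2.4], [8.0, 31.0, 2.0, 0.0, 0.0, 2.4], [9.0, 30.0, 2.0, 0.1, 0.1, 2.4], [10.0, 30.0, 2.0, 0.0, 0.0, 2.4], [11.7, 29.2, 1.1, 0.1, 0.1, 2.5]]
```

>>> arm_command(steps=[[0,31,2,0,0,2.4],[1,32,2,0,0,2.4],[2,31,2,0,0,2.4],[4,31,2,0,0,2.4],[5,31,2,0,0,2.4]])

```text
t: 32.52
tcp_pos: [0.4952, -0.1884, 0.0834]
ee_rot: [[-0.178, 0.984, -0.001], [0.984, 0.178, 0.001], [0.001, -0.001, -1.0]]
wrist_force: [-0.1, -0.4, -0.5]
opening: 0.277
grip_force: 59.0
```

>>> arm_command(steps=[[6,31,2,0,0,2.4],[8,31,2,0,0,2.4],[9,30,2,0,0,2.4],[10,30,2,0,0,2.4],[12,29,1,0,0,2.5]])

```text
t: 32.93
tcp_pos: [0.6413, -0.1288, 0.0737]
ee_rot: [[0.032, 0.999, -0.002], [0.999, -0.032, 0.001], [0.001, -0.002, -1.0]]
wrist_force: [0.9, 0.2, -0.1]
opening: 0.28
grip_force: 59.0
```

>>> arm_command(steps=[[0,0,0,0,0,0],[0,0,0,0,0,0],[0,0,0,0,0,0],[0,0,0,0,0,0],[0,0,0,0,0,0]])

```text
t: 33.35
tcp_pos: [0.6396, -0.1305, 0.0753]
ee_rot: [[0.031, 1.0, -0.001], [1.0, -0.031, 0.001], [0.0, -0.001, -1.0]]
wrist_force: [-0.6, 0.9, -1.3]
opening: 0.277
grip_force: 59.1
```

>>> arm_command(steps=[[0,0,0,0,0,0],[0,0,0,0,0,0],[0,0,0,0,0,0]])

```text
t: 33.6
tcp_pos: [0.6407, -0.1304, 0.0759]
ee_rot: [[0.031, 1.0, 0.0], [1.0, -0.031, 0.0], [0.0, 0.0, -1.0]]
wrist_force: [0.2, 0.5, -0.1]
opening: 0.277
grip_force: 59.1
```

Run:
```python
from rig import monitor,viewer
from h import *
im,v,s=wview(viewer,monitor,"w16"); p=s["tcp_pos"]; M=s["ee_rot"]; print(p,s["grip_force"],M.round(3).tolist())
plan(s,place(s,(.6435,-.1325),1.541-np.pi/2,(0,0),.041))
o=im.copy(); cv2.polylines(o,[sil("box_long",(.6435,-.1325,1.541),*v[1:]).astype(np.int32)],True,(255,0,255))
cv2.polylines(o,[sil("barrette",(p[0],p[1],np.arctan2(M[1,0],M[0,0])),*v[1:],z0=p[2]-.0201).astype(np.int32)],True,(255,0,255)); cv2.imwrite("pics/w16o.png",o[:,:,::-1])
```

```text
[ 0.64073537 -0.13035196  0.07592347] 59.11374092102051 [[0.031, 1.0, 0.0], [1.0, -0.031, 0.0], [0.0, 0.0, -1.0]]
(np.float64(0.6435), np.float64(-0.1325), 0.041, -0.029796326794896633) 1
   [[-2.1, 2.8, 34.9, 0.0, 0.0, -0.1]]
```

View pics/w16o.png

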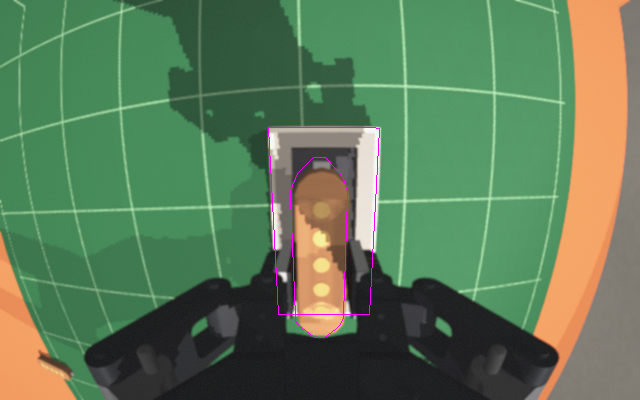

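box_long's outline fits, top edge at row 128 and sides at cols 270–379. The held barrette lies within 1–2 mm of its model, parallel to the cut-out. Lowering it.

>>> arm_command(steps=[[-0.5,1,11,0,0,0],[-0.5,1,11,0,0,0],[-0.5,0.7,8,0,0,0],[0,0,5,0,0,0],[0,0,0,0,0,0]])

```text
t: 34.07
tcp_pos: [0.6424, -0.1311, 0.0382]
ee_rot: [[0.03, 1.0, -0.003], [1.0, -0.03, 0.001], [0.001, -0.003, -1.0]]
wrist_force: [-0.4, 0.3, 0.8]
opening: 0.278
grip_force: 59.1
```

>>> arm_command(steps=[[0,0,0,0,0,0],[0,0,0,0,0,0],[0,0,0,0,0,0],[0,0,0,0,0,0],[0,0,0,0,0,0]])

```text
t: 34.48
tcp_pos: [0.644, -0.1316, 0.0411]
ee_rot: [[0.03, 1.0, 0.001], [1.0, -0.03, -0.0], [-0.0, 0.001, -1.0]]
wrist_force: [-0.2, 0.4, -0.2]
opening: 0.28
grip_force: 59.1
```

>>> arm_command(steps=[[0,0,1,0,0,0],[0,0,1,0,0,0],[0,0,1,0,0,0],[0,0,0,0,0,0],[0,0,0,0,0,0]])

```text
t: 34.9
tcp_pos: [0.6436, -0.1315, 0.0375]
ee_rot: [[0.03, 1.0, -0.0], [1.0, -0.03, 0.0], [0.0, -0.0, -1.0]]
wrist_force: [0.0, 0.3, 0.6]
opening: 0.283
grip_force: 59.1
```

>>> arm_command(steps=[[0,0,0.7,0,0,0],[0,0,0,0,0,0],[0,0,0,0,0,0],[0,0,0,0,0,0]])

```text
t: 35.23
tcp_pos: [0.6437, -0.1315, 0.0372]
ee_rot: [[0.03, 1.0, 0.0], [1.0, -0.03, 0.0], [0.0, 0.0, -1.0]]
wrist_force: [-0.7, 0.3, 3.0]
opening: 0.28
grip_force: 59.4
```

>>> arm_command(steps=[[0,0,0.5,0,0,0],[0,0,0,0,0,0],[0,0,0,0,0,0],[0,0,0,0,0,0]])

```text
t: 35.57
tcp_pos: [0.6437, -0.1315, 0.0372]
ee_rot: [[0.03, 1.0, 0.0], [1.0, -0.03, 0.0], [0.0, 0.0, -1.0]]
wrist_force: [-2.1, 0.1, 5.3]
opening: 0.28
grip_force: 59.7
```

>>> arm_command(steps=[[0,0,0,0,0,0],[0,0,0,0,0,0],[0,0,0,0,0,0],[0,0,-5,0,0,0],[0,0,-15,0,0,0]], grip=0)

```text
t: 35.98
tcp_pos: [0.6413, -0.1307, 0.054]
ee_rot: [[0.03, 1.0, -0.006], [1.0, -0.03, 0.002], [0.002, -0.006, -1.0]]
wrist_force: [-1.1, 0.1, -0.2]
opening: 0.502
grip_force: 0.0
```

>>> arm_command(steps=[[0,0,-25,0,0,0],[-20,0,-30,0,0,0],[-30,0,-30,0,0,0],[-10,0,-10,0,0,0],[0,0,0,0,0,0]])

```text
t: 36.4
tcp_pos: [0.6449, -0.195, 0.1571]
ee_rot: [[0.034, 0.999, 0.01], [0.999, -0.034, -0.005], [-0.005, 0.01, -1.0]]
wrist_force: [0.7, 0.8, 0.6]
opening: 0.502
grip_force: 0.0
```

>>> arm_command(steps=[[0,0,0,0,0,0],[0,0,0,0,0,0],[0,0,0,0,0,0],[0,0,0,0,0,0],[0,0,0,0,0,0]])

```text
t: 36.82
tcp_pos: [0.641, -0.1896, 0.149]
ee_rot: [[0.029, 1.0, -0.003], [1.0, -0.029, 0.002], [0.002, -0.003, -1.0]]
wrist_force: [-0.6, -1.1, 0.1]
opening: 0.501
grip_force: 0.0
```

Run:
```python
from rig import monitor,viewer,models
from h import *
im,v,s=wview(viewer,monitor,"w17"); print(s["tcp_pos"],s["opening"])
print(fit("box_long",(.6435,-.1325,1.541,1),[v]))
hsv=cv2.cvtColor(im,cv2.COLOR_RGB2HSV); m=((hsv[...,0]<28)&(hsv[...,1]>70)).astype(np.uint8)
roi=np.zeros_like(m); cv2.fillPoly(roi,[sil("box_long",(.6435,-.1325,1.541),*v[1:]).astype(np.int32)],1); m=cv2.morphologyEx(m*roi,cv2.MORPH_OPEN,np.ones((2,2),np.uint8))
SH["barrette"]=(np.r_[ell(26,26)+[.033,0],ell(26,26)-[.033,0]],.016) # wood only
for z in(.017,.024): print(z,fit("barrette",(.6435,-.1325,1.541,1),[(m,*v[1:])],z0=z))
viewer.read_camera("top"); T=np.linalg.inv(np.array(viewer.calibration("top")["camera_from_world"]))
for o in("pliers","bead_bowl"):
    for d in models.recognise(o,"top"): print(o,round(d["confidence"],2),(T@np.r_[d["location"],1])[:3].round(3))
```

```text
[ 0.64103522 -0.18957497  0.14897765] 0.5012427119274113
(array([ 0.64249159, -0.13202525,  1.54559905]), np.float64(0.08625191277735267))
0.017 (array([ 0.64547356, -0.13358681,  1.53422709]), np.float64(0.04922940079711258))
0.024 (array([ 0.64563562, -0.13309756,  1.53456297]), np.float64(0.04944881366077514))
pliers 0.9 [0.737 0.344 0.011]
pliers 0.37 [ 0.627 -0.097  0.024]
bead_bowl 0.88 [ 0.747 -0.359  0.019]
```

Run:
```python
from rig import viewer
from h import *
for n,(x,y) in dict(top=(449,120),scene=(233,322)).items():
    a=cv2.imread(f"pics/{n}0.png"); b=viewer.read_camera(n)[:,:,::-1].copy()
    for k,(u,w,q) in dict(bowl=(x,y,20),pliers=((183,115) if n=="top" else (463,238))+(20,)).items():
        t=a[w-q:w+q,u-q:u+q]; r=cv2.matchTemplate(b[w-q-12:w+q+12,u-q-12:u+q+12],t,cv2.TM_CCOEFF_NORMED)
        _,mx,_,l=cv2.minMaxLoc(r); print(n,k,"shift px",l[0]-12,l[1]-12,round(mx,2))
```

```text
top bowl shift px 0 0 0.3
top pliers shift px 0 0 1.0
scene bowl shift px 0 0 1.0
scene pliers shift px 0 0 1.0
```

The bowl and pliers haven't moved; the arm only hides the bowl from the top camera. All four pieces are placed, so I'm handing in.

```bash
python3 -c "
from rig import job_done
print(job_done())"
```

```text
the job is handed in; nothing more can be done
None
```

I set all four pieces down in their own boxes, within about 3 mm of centre by the wrist camera, left the pliers and bead bowl where they were, and handed the job in at about 37 s; the hand-in gave no verdict.

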